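# Frame a straight row of chocolates between two bars

## Task

First lay the plain aluminium bar flush against the rail of the white packing board, centred along it, and let go of it. Move every chocolate from the pan onto the board, side by side in the middle, each right way up with an end towards the bar and well clear of it; when all are there, take the straightedge by its grip, gather the row against its long edge and push the chocolates together, in one straight line, home against the bar. Leave the straightedge lying flat there, centred and flush against the row, let go, and leave the carton, bowl and jar alone.

Things in the scene. Friction and masses are not known exactly. Their poses are not given: they have to be found in the camera images.
- board: White plastic packing board fixed on the bench, 220 mm (x) by 270 mm (y), top 10 mm above its underside. A rail 10 mm thick, 10 mm higher than the top, runs along its far (+x) edge; the rail's inner face lies at x = +90 mm, the near edge at x = -120 mm. Origin: in the underside, on the line y = 0 midway along the rail; z up, x points from the robot to the rail; slightly turned.
- pan: Low aluminium cooling pan with paper, fixed on the bench, 260 mm (x) by 240 mm (y), floor 3 mm thick, rim 10 mm high; the chocolates start on it. Origin: centre of its underside.
- stopbar: Plain square-cut aluminium bar, 16 mm wide (its x), 220 mm long (its y), 30 mm high (its z), 0.28 kg, loose on the bench, standing on a 16 mm wide side. Origin: centre of the underside. Its two ends and two sides are alike.
- straightedge: Straightedge: a flat steel strip 70 mm wide (its x), 220 mm long (its y), 6 mm thick, with a wooden grip rib on top along its middle: 12 mm wide (x), 90 mm long (y), from 6 to 40 mm above the underside. 0.40 kg, loose on the bench, grip upwards. Both long edges (at x = +-35 mm) are straight and alike. Origin: centre of the underside.
- choc0: Dark moulded chocolate block, 36 mm long (its x), 28 mm wide (its y), 18 mm high, about 25 g, loose on the pan, all alike; three to five of the five are there. Origin: centre of the underside, z up.
- choc1: Dark moulded chocolate block, 36 mm long (its x), 28 mm wide (its y), 18 mm high, about 25 g, loose on the pan, all alike; three to five of the five are there. Origin: centre of the underside, z up.
- choc2: Dark moulded chocolate block, 36 mm long (its x), 28 mm wide (its y), 18 mm high, about 25 g, loose on the pan, all alike; three to five of the five are there. Origin: centre of the underside, z up.
- choc3: Dark moulded chocolate block, 36 mm long (its x), 28 mm wide (its y), 18 mm high, about 25 g, loose on the pan, all alike; three to five of the five are there. Origin: centre of the underside, z up.
- choc4: Dark moulded chocolate block, 36 mm long (its x), 28 mm wide (its y), 18 mm high, about 25 g, loose on the pan, all alike; three to five of the five are there. Origin: centre of the underside, z up.
- carton: Open cardboard carton of chocolates, 100 x 150 mm, 60 mm high; a bystander beyond the board, leave it alone. Origin: centre of the underside.
- bowl: Steel bowl, 100 mm across, 50 mm high; a bystander beyond the board, leave it alone. Origin: centre of the underside.
- tub: Clear jar with white cap, 80 mm across, 90 mm high; a bystander beyond the board, leave it alone. Origin: centre of the underside.

How it is judged:
By the outcome, as a careful person would: the job done as asked, in the order asked, and still so for the second after the job is handed in, with the robot touching nothing.
Of choc0, choc1, choc2, choc3, choc4 only 3 to 5 are there at a start; the rules pass over those that are not, and their reading is None.
At some moment in a run one of choc0, choc1, choc2, choc3, choc4 may be knocked a few centimetres aside while the robot is not near it.
It also fails if it takes over 210 s, if anything falls off the work surface, if the arm or the gripper's body presses on something with over 40 N, if the wrist force passes 120 N, or if a joint passes its speed limit or range.

## Robot

A 6-joint arm with a two-finger parallel gripper is mounted at the origin on the work surface. World frame = base frame: x ahead of the robot, y to its left, z up, the work surface at z = 0. Lengths are in mm, angles in rad, forces in N, time in s.
With the tool pointing down it reaches from about 275 to 1000 mm from the base axis. Payload 8.4 kg.
Tool frame: the origin (TCP) lies between the finger pads; the fingertips stand 22 mm ahead of it and the grasp point (between the pads) lies 3 mm ahead of it; z points along the fingers, y is the line along which they close (so a half turn about z gives the same grasp; the last joint's range is limited). The gripper opens to 85 mm and grips with 20 to 120 N. Pads are 22 mm wide; open, the fingers measure 114 mm over their backs; the gripper's body (76 mm by 85 mm) begins 54 mm behind the grasp point. The pads swing forward as they close: fully open they stand 13 mm farther back than shut.
Start: joints at [-1.324, 0.353, 1.633, -0, 1.155, -0.002], TCP at [153.899, -605.758, 229.781] pointing down, gripper open.
Joint ranges: [-2.63, 2.63], [-0.92, 2.1], [0.06, 2.66], [-1.3, 4.44], [0, 2.69], [-3.02, 3.02]. Speed limits (rad/s): [2.22, 2.22, 2.79, 3.14, 3.14, 3.14].

## Interface

Orientations are given as [roll, pitch, yaw] about the fixed x, y, z axes, in that order (R = Rz(yaw) Ry(pitch) Rx(roll)).
In Python, from rig import r, grab_frame gives the robot as it stands.
- The arm moves only by the shell command python3 -m inch 'ROWS' [FORCE]. ROWS is JSON, a list of rows, each a list of 7 numbers: the turn, a rotation vector about the tool's x, y, z as a fraction of full scale, then the shift along the tool's x, y, z as a fraction of full scale, then the closure, from 0 (fully open) to 1 (shut). In form: [[rx, ry, rz, dx, dy, dz, fingers], ...]. A call has 1 to 8 rows; each row shifts and turns the commanded pose from where the row before left it, along the tool's axes as they then stand; what a row does not reach is not made up. Full scale, the value 1, is 2.5 cm for a shift and pi rad for a turn. A row lasts 1/12 s, in which the tool goes at most 41.7 mm and 7.16 degrees, less where a joint would pass 70% of its speed; a pose out of reach is approached as far as the arm can. A call with a number of a shift or a turn outside -1 to 1 is refused whole. A call with a gripper value outside its range is refused whole. The fingers move at their own pace and stop on an object; FORCE is the grip in N (left out, the last holds). Time passes only in rows, so rows that do not move let the fingers close. It gives the time, the measured TCP pose, the force, the opening and the grip force at its end, in the units of the state.
- r.sense(): the state, without advancing time (a new reading comes with each control period).
- grab_frame(name): name is "scene" or "side" or "wrist"; returns a dict with "pixels" (480x640x3 uint8, red, green, blue), "z_map" (480x640 float32, mm along the optical axis (not along the pixel's ray), 0 where there is no reading), "vertical_fov" (degrees; the focal length in pixels is half the picture's height over the tangent of half this angle, whatever the lens; pixels are square), "cx", "cy" (the principal point, pixels), "cam_to_world" (4x4, takes a point from camera to world coordinates). Camera axes: x right, y down, z forward; pixel columns grow to the right and rows downward; lengths in mm; the calibration is good to about 2 mm. A picture is of the moment at which its call begins.
- r.sign_off(): hands the job in; it is judged then, once.
The state is a dict: "clock": time; "qpos": joint angles; "qvel": joint speeds; "joint_efforts": joint torques, N m; "eef_pos": TCP position; "tcp_rot": TCP orientation; "contact_force": force on the tool from outside, world axes, zero at the start; "wrist_torque": the same for the moment, N m; "opening": opening from 0.0 (shut) to 1.0 (fully open); "grasp_force": force on a finger pad.
Only numpy, scipy, OpenCV 4.12 (cv2) and the standard library are available. Lean on these libraries where they do the work, as an engineer would, in place of code of your own. Each camera call takes 0.05 s, during which the arm holds its last target. There are 200 camera calls.

## Working session

There is one attempt and no reset: what is moved stays moved. The work goes in short steps, Python scripts to look and compute and a shell command to move; the robot and the scene stay as the last step left them, time stands still between calls to the robot, and variables do not carry over. Pictures are saved under pics/ and viewed, at most 14 in all, crops included, and the job is handed in when it is done.

```bash
ls; mkdir -p pics
python3 - <<'E'
from rig import r, grab_frame
import cv2,numpy as np
print(r.sense())
for n in ("scene","side"):
    f=grab_frame(n); np.savez('/tmp/%s0.npz'%n,**f)
    cv2.imwrite('pics/%s0.png'%n,f['pixels'][:,:,::-1]); print(n,f['vertical_fov'],f['cx'],f['cy'],np.round(f['cam_to_world'],3).tolist())
E
```

```text
pics
{'clock': 0.0, 'qpos': array([-1.32442561e+00,  3.53661811e-01,  1.63413012e+00,  9.47302089e-06,
        1.15519628e+00, -2.38976763e-03]), 'qvel': array([ 0.00182678, -0.00060117,  0.00018349, -0.00101251, -0.0005704 ,
        0.00150567]), 'joint_efforts': array([-1.69816376e-04, -6.05251122e+01, -3.42072129e+01,  2.49487914e-05,
        9.47311433e-03,  6.07625417e-07]), 'eef_pos': array([ 153.76987332, -605.29803524,  229.05486552]), 'tcp_rot': array([-3.14019712e+00, -1.19963025e-05,  2.48756648e-01]), 'contact_force': array([-0.70655142,  0.60159715, -0.53863573]), 'wrist_torque': array([-0.00944969, -0.01247952, -0.01946381]), 'grasp_force': 0.0, 'opening': 0.9982404891488791}
scene 48.19388183396052 325.1377227772606 233.85467699626665 [[-0.703, 0.409, -0.582, 1281.448], [0.711, 0.391, -0.584, 671.084], [-0.011, -0.824, -0.566, 709.773], [0.0, 0.0, 0.0, 1.0]]
side 49.55090305071127 314.03135025058396 244.5468936588665 [[-0.714, -0.406, 0.571, -94.377], [-0.7, 0.41, -0.585, 687.277], [0.003, -0.817, -0.577, 710.666], [0.0, 0.0, 0.0, 1.0]]
```

View pics/scene0.png

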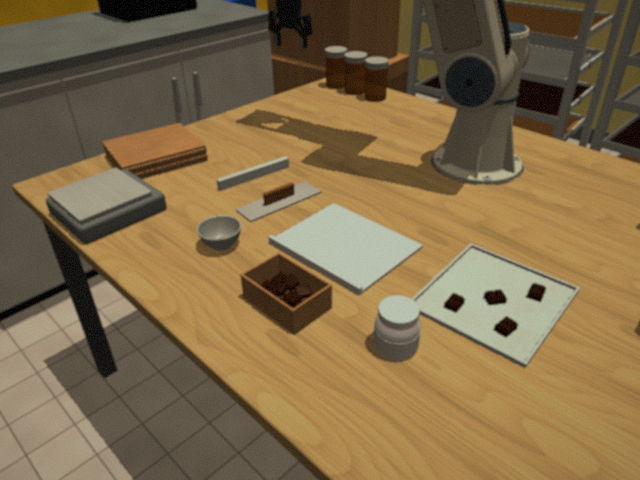

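View pics/side0.png

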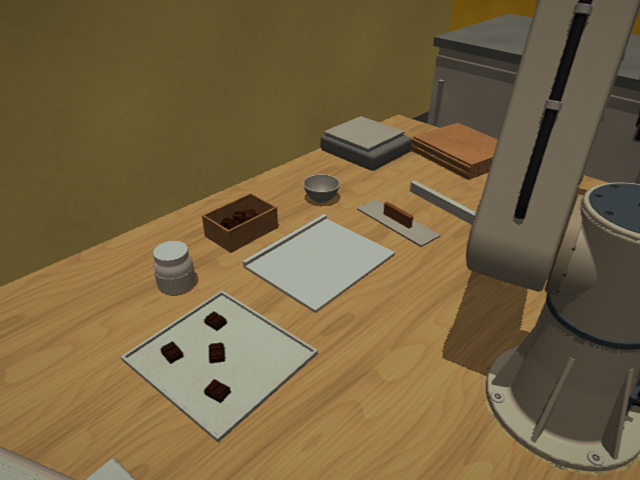

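The scene view shows four chocolates in the pan at (455,302), (495,297), (537,292) and (506,326). The board is near (345,245), the bar near (253,172), and the straightedge near (279,200) with its grip upwards. The side view agrees, but the arm partly hides the bar there.

```bash
cat > h.py <<'E'
from rig import r, grab_frame
import cv2,numpy as np
from scipy.spatial.transform import Rotation as R
def K(f):
    h=f['pixels'].shape[0]; return h/2/np.tan(np.radians(float(f['vertical_fov']))/2)
def cloud(f):
    fl=K(f); v,u=np.mgrid[0:480,0:640]; z=f['z_map']
    p=np.stack([(u-f['cx'])/fl*z,(v-f['cy'])/fl*z,z,np.ones_like(z)],-1)
    return p@np.array(f['cam_to_world']).T[:,:3]
def ray(f,uv,h):
    T=np.array(f['cam_to_world']); uv=np.atleast_2d(np.asarray(uv,float)); fl=K(f)
    d=np.c_[(uv[:,0]-f['cx'])/fl,(uv[:,1]-f['cy'])/fl,np.ones(len(uv))]@T[:3,:3].T
    return (T[:3,3]+d*((h-T[2,3])/d[:,2])[:,None])[:,:2]
def rect(xy):
    (c,s,a)=cv2.minAreaRect(xy.astype(np.float32)); 
    return np.round(c,1),np.round(s,1),round(a,2)
def blobs(m,minarea=40):
    n,l,s,c=cv2.connectedComponentsWithStats(m.astype(np.uint8))
    return [(l==i) for i in range(1,n) if s[i,4]>=minarea]
def row(dx,dy,dz,dyaw=0):
    """world shift (mm), yaw change (deg, world ccw) -> tool axes from sensed pose"""
    s=r.sense(); M=R.from_euler('xyz',s['tcp_rot']).as_matrix()
    t=M.T@np.array([dx,dy,dz]); print('tool shift /25:',np.round(t/25,3),' rz/180:',round(-dyaw/180,4))
E
python3 - <<'E'
from h import *
for n in ("scene","side"):
    f=dict(np.load('/tmp/%s0.npz'%n)); P=cloud(f); z=P[...,2]; ok=f['z_map']>0
    hsv=cv2.cvtColor(f['pixels'],cv2.COLOR_RGB2HSV)
    print(n)
    inx=(P[...,0]>150)&(P[...,0]<900)&(P[...,1]>-700)&(P[...,1]<700)&ok
    for nm,m in (('low-sat',inx&(hsv[...,1]<70)&(z>-5)&(z<45)),('dark',inx&(hsv[...,2]<75)&(z>5)&(z<45)),('high',inx&(z>14)&(z<50))):
        for b in blobs(m,25):
            q=P[b]; print(nm,b.sum(),'z',np.round(np.percentile(q[:,2],[5,50,95]),1),*rect(q[:,:2]))
E
```

```text
scene
low-sat 800 z [ 7.6 22.7 33.3] [ 493.3 -392.7] [ 24.5 219.8] 81.85
low-sat 1001 z [ 4.7  7.6 10.2] [ 530.3 -246.1] [ 73.2 220.1] 82.92
low-sat 759 z [11.  27.8 43.4] [ 827.6 -420.7] [ 14.9 144.4] 89.64
low-sat 7128 z [ 8.6 11.4 19.4] [556.2  -0.9] [226.7 285.6] 0.4
low-sat 618 z [11.6 28.2 43.5] [ 734.1 -221.2] [50.7 86.7] 60.6
low-sat 222 z [15.7 33.5 44.4] [ 764.9 -173.1] [32.9 75.4] 62.43
low-sat 10392 z [ 2.3  4.7 11.2] [478.5 335.5] [275.3 246.9] 4.41
low-sat 564 z [13.9 29.2 43.5] [739.3 292.3] [29.5 75.5] 32.16
dark 280 z [24.5 32.2 38.8] [ 632.4 -599.2] [ 17.5 213.2] 78.19
dark 226 z [ 5.6 12.2 18.8] [ 622.6 -596. ] [ 19.3 201.2] 77.82
dark 271 z [12.9 25.1 37.4] [ 533.1 -243.6] [16.5 85.9] 79.37
dark 787 z [ 8.6 26.2 42.3] [ 827.1 -420.3] [ 14.  145.5] 89.64
dark 246 z [14.8 32.8 44.2] [ 766.8 -171.2] [28.3 79.3] 53.1
dark 1657 z [17.2 30.4 42.2] [763.9  41.1] [ 77.2 127. ] 0.44
dark 1295 z [ 7.7 25.6 43.3] [810.2  74.5] [ 82.6 176.4] 33.14
dark 200 z [ 7.6 19.4 23.3] [421.9 394.4] [32.1 25.4] 11.14
dark 225 z [ 8.4 17.3 22.9] [491.5 344. ] [25.7 35.2] 49.3
dark 209 z 
[... 2666 characters left out ...]
5.9 -201.3] [98.5 99.4] 30.61
high 599 z [15.4 26.9 31.2] [ 492.8 -394.4] [ 23.6 219.2] 82.26
high 971 z [19.4 31.6 47.8] [785.7  43.2] [133.7  79.1] 88.94
high 353 z [15.2 30.6 40.4] [ 526.6 -249.9] [19.7 91.7] 82.0
high 930 z [16.3 32.6 48.2] [739.9  74.2] [179.1  88.6] 56.48
high 422 z [14.6 18.8 21.5] [658.9   7.1] [ 15.4 268.6] 1.67
high 548 z [15.8 32.5 47.8] [695.  286.4] [80.4 43.4] 65.05
high 194 z [14.7 19.2 22.2] [553.5 294. ] [35.2 27.4] 7.47
high 224 z [15.  19.5 22. ] [545.2 398.2] [27.  37.4] 85.99
high 237 z [14.5 19.1 22.1] [485.8 342.4] [26.8 37.5] 53.79
high 286 z [14.4 19.4 22.1] [417.1 393.1] [35.8 27.4] 16.37
high 174 z [41.6 47.2 49.9] [471.1 660.9] [136.5   8.2] 22.97
```

```bash
python3 -m inch '[[0,0,0.031,0,0,0,0],[0,0,0.031,0,0,0,0],[0,0,0.031,0,0,0,0],[0,0,0.031,0,0,0,0],[0,0,0,0.94,-0.79,0,0],[0,0,0,0.94,-0.79,0,0],[0,0,0,0.94,-0.79,0,0],[0,0,0,0.94,-0.79,0,0]]'
python3 -m inch '[[0,0,0,0.94,-0.79,0,0],[0,0,0,0.94,-0.79,0,0],[0,0,0,0.94,-0.79,0,0],[0,0,0,0.94,-0.79,0,0],[0,0,0,0.94,-0.79,0,0],[0,0,0,0.94,-0.79,0,0],[0,0,0,0.94,-0.79,0,0],[0,0,0,0.94,-0.79,0,0]]'
python3 -m inch '[[0,0,0,0.94,-0.79,0,0.3],[0,0,0,0,0,0,0.5],[0,0,0,0,0,0,0.5],[0,0,0,0,0,0,0.5]]'
python3 - <<'E'
from h import *
s=r.sense(); print(s['eef_pos'],s['tcp_rot'],s['opening'])
f=grab_frame('wrist'); np.savez('/tmp/w1.npz',**f); cv2.imwrite('pics/w1.png',f['pixels'][:,:,::-1])
print(f['cam_to_world'],f['vertical_fov'])
P=cloud(f); z=P[...,2]
for b in blobs((z>22)&(z<50),200): print(b.sum(),np.percentile(P[b][:,2],[5,50,95]),*rect(P[b][:,:2]))
E
```

```text
clock: 0.77
eef_pos: [258.7, -539.8, 229.4]
tcp_rot: [-3.141, 0.0, -0.142]
contact_force: [-0.2, -1.0, -0.2]
opening: 0.998
grasp_force: 0.0
clock: 1.43
eef_pos: [467.4, -409.5, 229.4]
tcp_rot: [-3.141, 0.001, -0.141]
contact_force: [0.6, -0.2, 0.7]
opening: 1.0
grasp_force: 0.0
clock: 1.77
eef_pos: [491.9, -394.3, 229.3]
tcp_rot: [-3.141, 0.001, -0.14]
contact_force: [0.6, 0.1, 0.1]
opening: 0.502
grasp_force: 0.0
[ 491.85357396 -394.34238057  229.33915122] [-3.14142057e+00  1.09311427e-03 -1.40107275e-01] 0.5023474175227426
[[-1.39370426e-01 -9.43011832e-01 -3.02166459e-01  5.68373058e+02]
 [-9.90239849e-01  1.32426795e-01  4.34532502e-02 -4.06356315e+02]
 [-9.61993245e-04  3.05273367e-01 -9.52264273e-01  3.73459834e+02]
 [ 0.00000000e+00  0.00000000e+00  0.00000000e+00  1.00000000e+00]] 71.12387233325057
361 [26.19571241 43.14976891 49.78492855] [ 705.7 -199.6] [40.8 14.5] 78.93
19717 [41.41692045 48.65875618 49.74432734] [ 577.2 -650.5] [132.2 136.9] 78.57
3281 [28.68745272 29.95426616 31.20350588] [ 494.1 -397. ] [ 16.  218.7] 81.68
1637 [24.3355676  39.34268959 41.00412377] [ 530.8 -251.5] [13.  89.3] 84.02
```

View pics/w1.png

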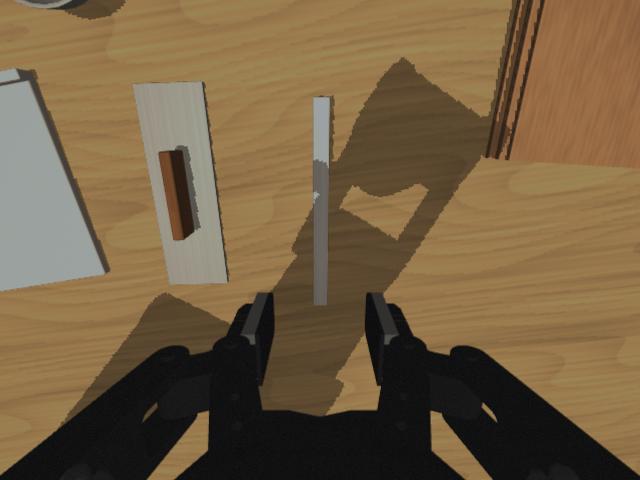

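The wrist view shows the bar upright at column 320, rows 97 to 305, between the fingers. The straightedge is at columns 135 to 228, with its grip near (176,195). Next I descend and grasp the bar.

```bash
python3 -m inch '[[0,0,0.0016,0.08,0.06,0.97,0.5],[0,0,0,0,0,0.97,0.5],[0,0,0,0,0,0.97,0.5],[0,0,0,0,0,0.97,0.5],[0,0,0,0,0,0.97,0.5],[0,0,0,0,0,0.97,0.5],[0,0,0,0,0,0.97,0.5],[0,0,0,0,0,0.97,0.5]]' 50
python3 -m inch '[[0,0,0,0,0,0,1],[0,0,0,0,0,0,1],[0,0,0,0,0,0,1],[0,0,0,0,0,0,1],[0,0,0,0,0,0,1],[0,0,0,0,0,0,1]]'
python3 -m inch '[[0,0,0,0,0,-0.3,1],[0,0,0,0,0,-1,1],[0,0,0,0,0,-1,1],[0,0,0,0,0,-1,1],[0,0,0,0,0,-1,1],[0,0,0,0,0,-1,1]]'
python3 - <<'E'
from h import *
s=r.sense(); print(s['eef_pos'],s['tcp_rot'],s['opening'])
for n in ('scene','side','wrist'):
    f=grab_frame(n); P=cloud(f); z=P[...,2]; np.savez('/tmp/%s2.npz'%n,**f)
    hsv=cv2.cvtColor(f['pixels'],cv2.COLOR_RGB2HSV)
    for b in blobs((z>110)&(z<170)&(hsv[...,1]<70)&(P[...,1]<-200)&(P[...,1]>-500)&(P[...,0]<700)&(P[...,0]>300),60):
        q=P[b]; print(n,b.sum(),np.percentile(q[:,2],[5,50,95]),*rect(q[:,:2]))
E
```

```text
clock: 2.48
eef_pos: [492.9, -397.2, 34.8]
tcp_rot: [3.141, 0.0, -0.148]
contact_force: [0.3, -0.8, 0.4]
opening: 0.502
grasp_force: 0.0
clock: 2.98
eef_pos: [494.8, -396.8, 37.2]
tcp_rot: [3.14, -0.002, -0.146]
contact_force: [-1.0, 0.5, -0.1]
opening: -0.003
grasp_force: 0.0
clock: 3.48
eef_pos: [494.2, -396.1, 170.5]
tcp_rot: [3.141, -0.001, -0.146]
contact_force: [0.6, -0.6, 1.1]
opening: 0.001
grasp_force: 0.0
[ 494.19993774 -396.05171415  170.51774389] [ 3.14121061e+00 -6.84408762e-04 -1.45606747e-01] 0.0011500526299315942
```

Run:
```python
from h import *
a=np.load('/tmp/wrist2.npz')['pixels']; b=np.load('/tmp/scene2.npz')['pixels']
cv2.imwrite('pics/m2.png',np.hstack([a[:,:,::-1][::2,::2],b[100:340,130:450,::-1]]))
f=dict(np.load('/tmp/wrist2.npz')); P=cloud(f); z=P[...,2]
for bb in blobs((z>12)&(z<36)&(P[...,1]>-480)&(P[...,1]<-330),200): print(bb.sum(),np.percentile(P[bb][:,2],[5,50,95]),*rect(P[bb][:,:2]))
```

```text
3540 [28.83347474 29.99313013 31.14758777] [ 519.7 -400.6] [ 16.  166.6] 81.71
```

View pics/m2.png

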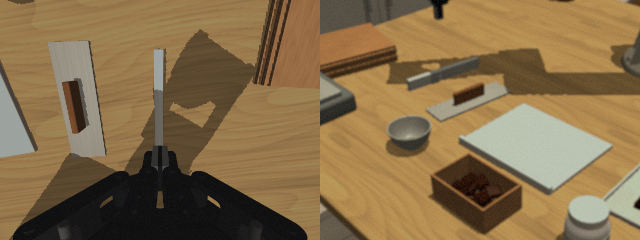

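The left half shows the bar still standing, running from (158,48) down between the shut fingers. The right half shows it undisturbed, so the grasp missed. I'll measure where the fingertips really are.

Run:
```python
from h import *
for n,t in (('w1',[491.9,-394.3,229.3]),('wrist2',[494.2,-396,170.5]),('scene2',[494.2,-396,170.5]),('side2',[494.2,-396,170.5])):
    f=dict(np.load('/tmp/%s.npz'%n)); P=cloud(f)-np.array(t); d=np.hypot(P[...,0],P[...,1])
    m=(d<60)&(abs(P[...,2])<60)&(f['z_map']>0); q=P[m]
    print(n,m.sum(),'z pct',np.round(np.percentile(q[:,2],[0,1,5,20,50]),1)); lo=q[q[:,2]<np.percentile(q[:,2],3)+3]; print(np.round(lo.mean(0),1),np.round(lo.min(0),1),np.round(lo.max(0),1))
f=dict(np.load('/tmp/wrist2.npz'));P=cloud(f)
print('bench z',np.percentile(P[100:300,420:460,2],[5,50,95]))
print(r.sense()['qpos'])
```

```text
w1 13053 z pct [ 3.3  7.7 14.5 31.9 52.7]
[ 4.3 -2.3 10.4] [-14.4 -36.2   3.3] [14.6 32.  14.6]
wrist2 8279 z pct [ 7.4 11.2 17.1 33.  51.7]
[10.8 -4.3 13.7] [  5.9 -17.1   7.4] [13.7  9.3 17.5]
scene2 231 z pct [ 1.1  4.6  8.2 18.6 36.4]
[0.8 3.8 6.3] [-13.  -10.2   1.1] [9.  9.  9.2]
side2 255 z pct [ 6.8  8.  11.8 21.1 38.4]
[-3.6  2.1  9.5] [-11.4  -9.6   6.8] [ 9.4  7.3 12. ]
bench z [-1.24932616 -0.08652034  1.1564181 ]
[-6.78002258e-01  4.23041192e-01  1.66763830e+00 -2.35638430e-06
  1.04572561e+00  1.03839102e+00]
```

The depth data puts the fingertips about at sensed TCP height, some 20 mm higher than specified. That matches closing above the bar, so I'll go deeper and watch the force.

```bash
python3 -m inch '[[0,0,0,0,0,0,0.5],[0,0,0,0,0,0,0.5],[0,0,0,0,0,0.8,0.5],[0,0,0,0,0,0.8,0.5],[0,0,0,0,0,0.8,0.5],[0,0,0,0,0,0.8,0.5],[0,0,0,0,0,0.8,0.5],[0,0,0,0,0,0.8,0.5]]' 50
python3 -m inch '[[0,0,0,0,0,0.4,0.5],[0,0,0,0,0,0.4,0.5],[0,0,0,0,0,0.4,0.5],[0,0,0,0,0,0.2,0.5],[0,0,0,0,0,0,0.5]]'
python3 -m inch '[[0,0,0,0,0,0,1],[0,0,0,0,0,0,1],[0,0,0,0,0,0,1],[0,0,0,0,0,0,1],[0,0,0,0,0,0,1],[0,0,0,0,0,0,1]]'
python3 - <<'E'
from h import *
t=r.sense()['eef_pos']
for n in ('scene','side'):
    f=grab_frame(n); np.savez('/tmp/%s3.npz'%n,**f)
a=np.load('/tmp/scene3.npz')['pixels'][120:220,180:320,::-1]; b=np.load('/tmp/side3.npz')['pixels'][140:240,380:520,::-1]
cv2.imwrite('pics/m3.png',cv2.resize(np.hstack([a,b]),None,fx=2.8,fy=2.8))
E
```

```text
clock: 4.3
eef_pos: [493.3, -395.5, 46.0]
tcp_rot: [-3.14, 0.002, -0.146]
contact_force: [0.0, 0.4, -0.3]
opening: 0.501
grasp_force: 0.0
clock: 4.72
eef_pos: [493.8, -395.8, 12.3]
tcp_rot: [-3.141, 0.001, -0.146]
contact_force: [-0.5, -0.2, 1.0]
opening: 0.5
grasp_force: 0.0
clock: 5.22
eef_pos: [494.7, -396.6, 14.3]
tcp_rot: [3.141, -0.001, -0.146]
contact_force: [-0.4, 0.5, 6.4]
opening: 0.176
grasp_force: 50.1
```

View pics/m3.png

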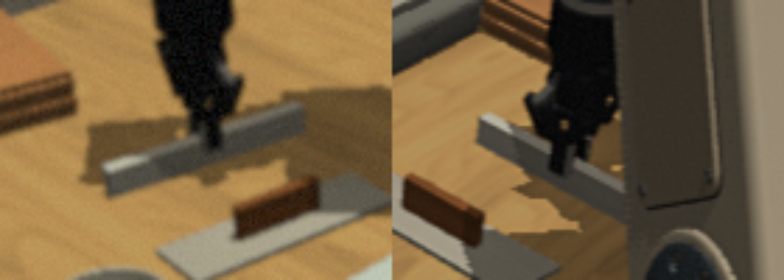

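The grip is on: both crops show the fingers around the bar's middle, with tips about 60% down its side at left-crop (212,150). I'll re-grip about 5 mm higher so the tips clear the rail, then lift and measure the bar in the hand.

```bash
python3 -m inch '[[0,0,0,0,0,0,0.6],[0,0,0,0,0,0,0.6],[0,0,0,0,0,-0.2,0.6],[0,0,0,0,0,0,0.6],[0,0,0,0,0,0,1],[0,0,0,0,0,0,1],[0,0,0,0,0,0,1],[0,0,0,0,0,0,1]]' 70
python3 -m inch '[[0,0,0,0,0,-0.3,1],[0,0,0,0,0,-0.7,1],[0,0,0,0,0,-1,1],[0,0,0,0,0,-1,1],[0,0,0,0,0,-1,1],[0,0,0,0,0,-1,1],[0,0,0,0,0,0,1],[0,0,0,0,0,0,1]]'
python3 - <<'E'
from h import *
t=r.sense(); print(t['eef_pos'],t['tcp_rot'],t['opening'])
for n in ('scene','side','wrist'):
    f=grab_frame(n); P=cloud(f); z=P[...,2]; np.savez('/tmp/%s4.npz'%n,**f)
    hsv=cv2.cvtColor(f['pixels'],cv2.COLOR_RGB2HSV)
    for b in blobs((z>85)&(z<170)&(hsv[...,1]<80)&(P[...,1]<-330)&(P[...,1]>-460)&(P[...,0]<620)&(P[...,0]>370),40):
        q=P[b]; print(n,b.sum(),np.percentile(q[:,2],[1,50,99]),*rect(q[:,:2]))
# board edges from scene0/side0/wrist1 clouds
for n in ('scene2','side2','w1'):
    f=dict(np.load('/tmp/%s.npz'%n)); P=cloud(f); z=P[...,2]; ok=f['z_map']>0
    m=ok&(abs(P[...,1])<150)&(P[...,0]>430)&(P[...,0]<700)
    rail=P[m&(z>16.5)&(z<25)]; print(n,'rail',len(rail),*rect(rail[:,:2])) if len(rail)>50 else 0
    top=P[m&(z>7)&(z<14)]; print('top',len(top),*rect(top[:,:2]))
E
```

```text
clock: 5.98
eef_pos: [494.3, -396.4, 18.7]
tcp_rot: [3.141, -0.0, -0.146]
contact_force: [-1.1, -0.2, 5.5]
opening: 0.159
grasp_force: 69.3
clock: 6.65
eef_pos: [494.7, -396.5, 144.6]
tcp_rot: [3.14, -0.002, -0.146]
contact_force: [-0.2, 0.6, -2.7]
opening: 0.163
grasp_force: 68.6
[ 494.6944589  -396.53711287  144.56575362] [ 3.14039664e+00 -2.14706530e-03 -1.45761319e-01] 0.16282547169594472
scene 872 [130.55328945 147.37409539 166.13196024] [ 495.7 -390.7] [ 34.2 217.4] 76.46
side 749 [124.52321911 143.71998614 168.15008038] [ 518.  -393.4] [ 35.7 170.5] 84.38
wrist 15700 [151.53619094 153.37767912 168.24902756] [ 519.7 -403. ] [ 40.3 164.7] 74.73
scene2 rail 494 [629.6   6.8] [ 73.7 270.9] 1.33
top 6288 [554.7   4.1] [223.  275.1] 1.34
side2 rail 334 [658.1   5.9] [ 14.  271.2] 1.61
top 6777 [553.2   3.7] [223.8 274.2] 1.31
w1 rail 269 [ 664.  -118.7] [10.4 24.5] 1.71
top 14288 [557.7 -68.3] [220.8 131.9] 1.27
```

```bash
python3 -m inch '[[0,0,-0.0396,0,0,0,1],[0,0,-0.0396,0,0,0,1],[0,0,-0.0396,0,0,0,1],[0,0,-0.0396,0,0,0,1],[0,0,-0.0396,0,0,0,1],[0,0,-0.0396,0,0,0,1],[0,0,-0.0396,0,0,0,1],[0,0,-0.0396,0,0,0,1]]'
python3 -m inch '[[0,0,-0.0396,0,0,0,1],[0,0,-0.0396,0,0,0,1],[0,0,-0.0396,0,0,0,1],[0,0,-0.0396,0,0,0,1],[0,0,-0.0396,0,0,0,1],[0,0,-0.0396,0,0,0,1],[0,0,0,0,0,0,1]]' | sed -n 2,3p
python3 -m inch '[[0,0,0,0.997,0.395,0,1],[0,0,0,0.997,0.395,0,1],[0,0,0,0.997,0.395,0,1],[0,0,0,0.997,0.395,0,1],[0,0,0,0.997,0.395,0,1],[0,0,0,0.997,0.395,0,1],[0,0,0,0.997,0.395,0,1],[0,0,0,0.997,0.395,0,1]]' | sed -n 2,3p
python3 -m inch '[[0,0,0,0.997,0.395,0,1],[0,0,0,0.997,0.395,0,1],[0,0,0,0.997,0.395,0,1],[0,0,0,0.997,0.395,0,1],[0,0,0,0.997,0.395,0,1],[0,0,0,0.997,0.395,0,1],[0,0,0,0.997,0.395,0,1],[0,0,0,0.997,0.395,0,1]]'
python3 -m inch '[[0,0,0,0,0,0,1],[0,0,0,0,0,0,1]]'
python3 - <<'E'
from h import *
f=grab_frame('wrist'); np.savez('/tmp/w5.npz',**f); cv2.imwrite('pics/w5.png',f['pixels'][:,:,::-1])
P=cloud(f); z=P[...,2]; m=(z>120)&(z<165)&(cv2.cvtColor(f['pixels'],cv2.COLOR_RGB2HSV)[...,2]>60)
for b in blobs(m,300): print(b.sum(),np.percentile(P[b][:,2],[1,50,99]),*rect(P[b][:,:2]))
m=(f['z_map']>0)&(abs(P[...,1])<170)&(P[...,0]>400)&(P[...,0]<700)
for lo,hi in ((17,24),(7,13)):
    q=P[m&(z>lo)&(z<hi)]; print(len(q),*rect(q[:,:2]))
E
```

```text
clock: 7.47
eef_pos: [493.3, -395.5, 141.4]
tcp_rot: [-3.138, 0.0, 0.856]
contact_force: [0.0, 0.5, -2.3]
opening: 0.165
grasp_force: 68.6
eef_pos: [493.3, -395.5, 141.4]
tcp_rot: [-3.139, -0.002, 1.602]
eef_pos: [567.8, -193.4, 142.2]
tcp_rot: [-3.14, -0.001, 1.591]
clock: 9.38
eef_pos: [641.7, 7.8, 142.0]
tcp_rot: [-3.14, -0.0, 1.591]
contact_force: [-0.2, -0.0, -2.3]
opening: 0.162
grasp_force: 68.7
clock: 9.55
eef_pos: [641.7, 7.8, 142.0]
tcp_rot: [-3.14, -0.0, 1.595]
contact_force: [0.6, 0.7, -2.7]
opening: 0.159
grasp_force: 68.7
14255 [151.80971655 153.31776246 154.82716228] [637.7  34.7] [ 21.5 165.3] 1.42
2616 [660.4  48.8] [  9.2 183.3] 1.39
60750 [535.1   2.3] [178.8 269.9] 1.38
```

View pics/w5.png

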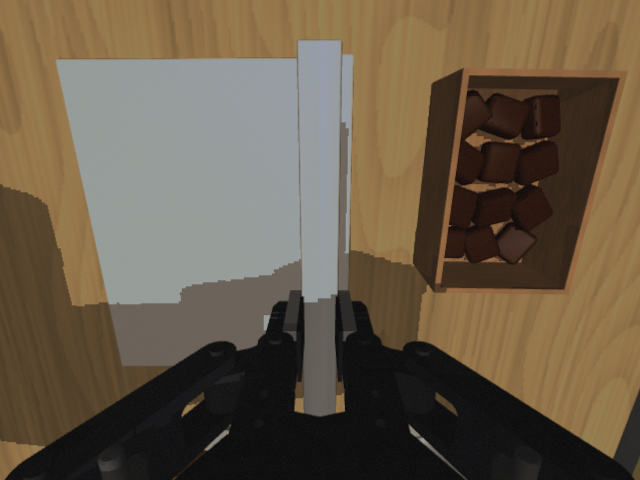

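The wrist view shows the held bar at columns 298 to 343, parallel to the rail at columns 343 to 353. It is about 2.5 mm too far along y and has about an 8 mm gap. I'll correct y and descend.

```bash
python3 -m inch '[[0,0,0,-0.1,0,0.8,1],[0,0,0,0,0,0.9,1],[0,0,0,0,0,0.9,1],[0,0,0,0,0,0.9,1],[0,0,0,0,0,0.7,1],[0,0,0,0,0,0.2,1],[0,0,0,0,0,0,1]]'
python3 -m inch '[[0,0,0,0,0,0.04,1],[0,0,0,0,0,0,1]]'|sed -n 2,4p
python3 -m inch '[[0,0,0,0,0,0.04,1],[0,0,0,0,0,0,1]]'|sed -n 2,4p
python3 -m inch '[[0,0,0,0,0,0.04,1],[0,0,0,0,0,0,1]]'|sed -n 2,4p
```

```text
clock: 10.18
eef_pos: [640.4, 2.9, 31.4]
tcp_rot: [-3.138, 0.0, 1.594]
contact_force: [-0.2, 0.1, -2.6]
opening: 0.161
grasp_force: 68.7
eef_pos: [643.0, 3.6, 33.4]
tcp_rot: [3.14, 0.0, 1.595]
contact_force: [0.5, 0.1, -2.0]
eef_pos: [642.8, 3.9, 32.3]
tcp_rot: [3.14, 0.0, 1.596]
contact_force: [0.7, -0.0, -3.0]
eef_pos: [642.3, 4.0, 30.6]
tcp_rot: [3.141, 0.0, 1.596]
contact_force: [0.0, -0.0, -2.8]
```

```bash
python3 -m inch '[[0,0,0,0,0.12,0.02,1],[0,0,0,0,0.06,0,1],[0,0,0,0,0,0,1]]'|sed -n 2,4p
python3 -m inch '[[0,0,0,0,0.04,0,1],[0,0,0,0,0,0,1]]'|sed -n 2,4p
python3 -m inch '[[0,0,0,0,0.04,0,1],[0,0,0,0,0,0,1]]'|sed -n 2,4p
python3 -m inch '[[0,0,0,0,0.04,0,1],[0,0,0,0,0,0,1]]'|sed -n 2,4p
```

```text
eef_pos: [647.3, 4.1, 29.9]
tcp_rot: [3.141, 0.0, 1.596]
contact_force: [1.1, 0.4, -2.4]
eef_pos: [647.8, 4.1, 29.7]
tcp_rot: [3.142, -0.0, 1.596]
contact_force: [-0.4, 0.7, -2.2]
eef_pos: [648.4, 4.1, 29.6]
tcp_rot: [-3.141, 0.0, 1.596]
contact_force: [-0.5, -0.4, -3.3]
eef_pos: [648.5, 4.1, 29.5]
tcp_rot: [-3.139, 0.0, 1.596]
contact_force: [-5.6, -0.6, 0.4]
```

```bash
python3 -m inch '[[0,0,0,0,0,0.03,1],[0,0,0,0,0,0,1]]'|sed -n 2,4p
python3 -m inch '[[0,0,0,0,0,0.03,1],[0,0,0,0,0,0,1]]'|sed -n 2,4p
python3 -m inch '[[0,0,0,0,0.04,0,1],[0,0,0,0,0,0,1]]'|sed -n 2,4p
python3 - <<'E'
from h import *
for n in ('scene','side','wrist'):
    f=grab_frame(n); np.savez('/tmp/%s6.npz'%n,**f)
    P=cloud(f); z=P[...,2]; hsv=cv2.cvtColor(f['pixels'],cv2.COLOR_RGB2HSV); c=(P[...,0]>620)&(P[...,0]<680)&(abs(P[...,1])<150)&(hsv[...,2]>60)
    for lo,hi in ((35,46),(16,24)):
        q=P[c&(z>lo)&(z<hi)]; print(n,len(q),np.round(np.percentile(q[:,2],[5,50,95]),1),*rect(q[:,:2]), np.round(np.polyfit(q[:,1],q[:,0],1),4))
E
```

```text
eef_pos: [648.5, 4.2, 28.7]
tcp_rot: [-3.139, -0.0, 1.596]
contact_force: [-4.5, -0.7, -1.2]
eef_pos: [648.5, 4.1, 28.7]
tcp_rot: [-3.139, -0.0, 1.596]
contact_force: [-7.6, -1.0, 6.7]
eef_pos: [648.6, 4.2, 28.7]
tcp_rot: [-3.137, -0.0, 1.596]
contact_force: [-11.0, 0.3, 9.7]
scene 516 [35.9 40.6 43.1] [642.9   4.8] [ 30.8 222.6] 0.52 [-3.510000e-02  6.488788e+02]
scene 639 [16.7 20.6 23.4] [653.8   6.9] [ 26.7 270.2] 2.2 [-3.280000e-02  6.593556e+02]
side 394 [36.1 39.2 41.5] [640.1   2.9] [ 30.  223.2] 0.84 [-2.270000e-02  6.436899e+02]
side 274 [16.3 19.6 23.6] [645.6   8.4] [268.1  27.3] 89.3 [3.100000e-02 6.406493e+02]
wrist 14257 [39. 40. 41.] [645.5  31.2] [ 38.8 165. ] 8.85 [-2.860000e-02  6.479368e+02]
wrist 6237 [18.8 20.  21.1] [660.3  31.5] [ 10.1 201.5] 1.78 [-2.600000e-02  6.610067e+02]
```

```bash
python3 -m inch '[[0,0,0,0,-0.04,-0.04,1],[0,0,0,0,0,0,0.45],[0,0,0,0,0,0,0.45],[0,0,0,0,0,0,0.45],[0,0,0,0,0,0,0.45]]'
python3 -m inch '[[0,0,0,0,0,-0.4,0.45],[0,0,0,0,0,-1,0.45],[0,0,0,0,0,-1,0.45],[0,0,0,0,-1,-1,0.45],[0,0,0,0,-1,-1,0.45],[0,0,0,0,-1,-1,0.45],[0,0,0,0,-1,-0.5,0.45],[0,0,0,0,0,0,0.45]]'
python3 - <<'E'
from h import *
for n in ('wrist',):
    f=grab_frame(n); np.savez('/tmp/%s7.npz'%n,**f)
    P=cloud(f); z=P[...,2]; hsv=cv2.cvtColor(f['pixels'],cv2.COLOR_RGB2HSV); c=(P[...,0]>420)&(P[...,0]<680)&(P[...,1]<150)&(P[...,1]>-150)&(hsv[...,2]>50)
    for lo,hi in ((35,46),(17,24),(7,13)):
      for b in blobs(c&(z>lo)&(z<hi),300):
        q=P[b]; print(n,lo,len(q),np.round(np.percentile(q[:,2],[5,50,95]),1),*rect(q[:,:2]))
    cv2.imwrite('pics/w7.png',f['pixels'][:,:,::-1])
E
```

```text
clock: 12.5
eef_pos: [650.6, 4.2, 29.6]
tcp_rot: [3.14, 0.0, 1.596]
contact_force: [0.1, 0.4, 0.1]
opening: 0.551
grasp_force: 0.0
clock: 13.17
eef_pos: [547.3, 1.6, 180.3]
tcp_rot: [3.139, 0.0, 1.596]
contact_force: [0.4, 1.3, 0.3]
opening: 0.548
grasp_force: 0.0
wrist 35 4746 [38.3 40.  41.1] [647.5   3.8] [ 17.  219.7] 1.56
wrist 17 1062 [18.6 20.  21.1] [661.    6.8] [ 10.7 266.7] 1.82
wrist 17 422 [17.2 20.5 23.6] [638.9  35.4] [  1.3 154.9] 1.79
wrist 7 53977 [ 8.8 10.  11.2] [551.2   2.5] [210.8 270.8] 1.63
```

View pics/w7.png

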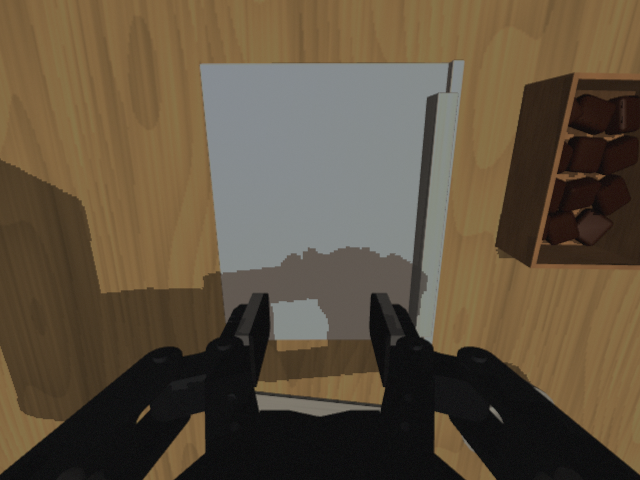

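The wrist view shows the bar lying along the rail at columns 425 to 458. Its angle is 1.56° against the board's 1.6°, and it is within about 2 mm of centre. Next I move over the pan and look at the chocolates.

```bash
python3 -m inch '[[0,0,0,0.967,-0.183,-0.067,0.4],[0,0,0,0.967,-0.183,-0.067,0.4],[0,0,0,0.967,-0.183,-0.067,0.4],[0,0,0,0.967,-0.183,-0.067,0.4],[0,0,0,0.967,-0.183,-0.067,0.4],[0,0,0,0.967,-0.183,-0.067,0.4]]'|sed -n 2,3p
python3 -m inch '[[0,0,0,0.967,-0.183,-0.067,0.4],[0,0,0,0.967,-0.183,-0.067,0.4],[0,0,0,0.967,-0.183,-0.067,0.4],[0,0,0,0.967,-0.183,-0.067,0.4],[0,0,0,0.967,-0.183,-0.067,0.4],[0,0,0,0.967,-0.183,-0.067,0.4],[0,0,0,0,0,0,0.4]]'
cat >> h.py <<'E'
def chocs(names=('wrist','scene','side')):
    for n in names:
        f=grab_frame(n); P=cloud(f); z=P[...,2]; hsv=cv2.cvtColor(f['pixels'],cv2.COLOR_RGB2HSV)
        c=(P[...,0]>330)&(P[...,0]<690)&(P[...,1]>-160)&(P[...,1]<480)
        for lo,hi,y0,y1 in ((16,24,200,480),(23,33,-160,160)):
            for b in blobs(c&(z>lo)&(z<hi)&(P[...,1]>y0)&(P[...,1]<y1)&(hsv[...,2]<150)&(hsv[...,1]>60),60):
                q=P[b]; (x,s,a)=rect(q[:,:2]); L=a if s[0]>s[1] else a-90
                if 22<min(s)<34: print(n,len(q),'z',round(float(np.median(q[:,2])),1),'c',x,s,'long',round(L,1),'col',np.median(hsv[b],0))
E
python3 - <<'E'
from h import *
s=r.sense(); print(s['eef_pos'],s['tcp_rot']); chocs()
E
```

```text
eef_pos: [519.2, 147.3, 186.7]
tcp_rot: [3.141, -0.0, 1.596]
clock: 14.3
eef_pos: [487.9, 294.4, 197.0]
tcp_rot: [3.141, -0.002, 1.598]
contact_force: [-0.2, 0.4, -0.3]
opening: 0.601
grasp_force: 0.0
[487.86506551 294.43546736 196.97440998] [ 3.14066681e+00 -2.02300225e-03  1.59793680e+00]
wrist 1007 z 20.6 c [419.7 392.2] [34.9 26.2] long 12.8 col [  9. 123.  55.]
wrist 1020 z 20.7 c [547.  397.4] [26.3 34. ] long -5.3 col [  9. 128.  50.]
wrist 852 z 20.7 c [488.8 341.9] [26.3 34.6] long -35.2 col [  9. 131.  50.]
wrist 737 z 20.6 c [556.7 293.6] [33.6 26.3] long 8.1 col [  8. 147.  42.]
scene 130 z 20.6 c [423.4 394.4] [31.3 24. ] long 12.1 col [ 10.  186.5  40. ]
scene 133 z 20.0 c [491.8 343.1] [24.6 31.5] long -29.3 col [  9. 196.  38.]
scene 142 z 20.5 c [560.2 297.1] [30.4 22.8] long 8.0 col [  9. 191.  38.]
scene 164 z 20.4 c [550.6 400.8] [23.3 32.5] long -4.8 col [ 10.  199.5  38. ]
side 143 z 19.9 c [553.3 295.3] [33.4 25.5] long 11.6 col [  9. 205.  40.]
side 173 z 20.1 c [544.7 399.2] [23.8 32.9] long -6.0 col [  8. 207.  40.]
side 178 z 19.8 c [486.1 343. ] [25.1 32.9] long -36.5 col [  9. 206.  42.]
side 217 z 19.9 c [416.  394.1] [32.3 24.4] long 15.3 col [  8. 204.  40.]
```

```bash
cat >> h.py <<'E'
O=np.array([565.8,3.3]); B=np.radians(1.6)
def bw(x,y): return O+np.array([x*np.cos(B)-y*np.sin(B),x*np.sin(B)+y*np.cos(B)])
def plan(x,y,z,yaw,pose=None):
    s=r.sense(); p,t=(s['eef_pos'],np.degrees(s['tcp_rot'][2])) if pose is None else (np.array(pose[:3]),pose[3])
    a=np.radians(yaw); d=np.array([x,y,z])-p
    print('rz',round(-(yaw-t)/180,4),'dx,dy,dz',np.round(np.array([d[0]*np.cos(a)+d[1]*np.sin(a),d[0]*np.sin(a)-d[1]*np.cos(a),-d[2]])/25,3))
E
python3 -m inch '[[0,0,-0.0358,0,0,0,0.4],[0,0,0,-0.123,0.91,0.6,0.4],[0,0,0,-0.123,0.91,0.6,0.4],[0,0,0,-0.123,0.91,0.6,0.4],[0,0,0,0,0,1,0.4],[0,0,0,0,0,1,0.4],[0,0,0,0,0,1,0.4]]'
python3 -m inch '[[0,0,0,0,0,1,0.4],[0,0,0,0,0,1,0.4],[0,0,0,0,0,0.6,0.4],[0,0,0,0,0,0.2,0.4],[0,0,0,0,0,0,0.4]]'
python3 -m inch '[[0,0,0,0,0,0,1],[0,0,0,0,0,0,1],[0,0,0,0,0,0,1],[0,0,0,0,0,0,1],[0,0,0,0,0,0,1]]' 25
python3 -m inch '[[0,0,0,0,0,-0.4,1],[0,0,0,0,0,-1,1],[0,0,0,0,0,-1,1],[0,0,0,0,0,0,1]]'
python3 - <<'E'
from h import *
f=grab_frame('wrist'); np.savez('/tmp/w8.npz',**f); cv2.imwrite('pics/w8.png',f['pixels'][:,:,::-1])
x,y=bw(2,-46.5); plan(x,y,40,91.6); print(x,y); P=cloud(f); print(np.round(P[230:400:10,320],1))
E
```

```text
clock: 15.03
eef_pos: [557.4, 289.0, 75.5]
tcp_rot: [3.141, 0.0, 1.706]
contact_force: [0.8, 0.3, -1.2]
opening: 0.598
grasp_force: 0.0
clock: 15.45
eef_pos: [555.9, 289.0, 5.4]
tcp_rot: [-3.139, 0.001, 1.707]
contact_force: [-1.2, -1.1, 0.5]
opening: 0.601
grasp_force: 0.0
clock: 15.87
eef_pos: [557.0, 290.8, 7.9]
tcp_rot: [3.14, -0.0, 1.709]
contact_force: [0.1, -0.5, 4.0]
opening: 0.415
grasp_force: 26.4
clock: 16.2
eef_pos: [559.1, 292.0, 72.2]
tcp_rot: [3.135, -0.002, 1.709]
contact_force: [0.7, 0.4, 0.2]
opening: 0.416
grasp_force: 25.9
rz 0.0349 dx,dy,dz [-13.395   0.058   1.213]
569.0975764307266 -43.12602707192934
[[ 5.566e+02  3.103e+02  4.800e+00]
 [ 5.576e+02  3.035e+02  4.700e+00]
 [ 5.586e+02  2.962e+02  3.400e+00]
 [ 5.597e+02  2.886e+02  2.000e+00]
 [ 5.563e+02  3.086e+02  6.980e+01]
 [ 5.562e+02  3.083e+02  8.080e+01]
 [ 5.569e+02  3.031e+02  7.990e+01]
 [ 5.575e+02  2.988e+02  8.110e+01]
 [ 5.582e+02  2.937e+02  8.080e+01]
 [ 5.590e+02  2.883e+02  8.020e+01]
 [ 5.596e+02  2.836e+02  8.110e+01]
 [ 5.681e+02  2.277e+02  4.400e+00]
 [ 5.698e+02  2.162e+02 -2.000e-01]
 [ 5.711e+02  2.069e+02 -7.000e-01]
 [ 5.723e+02  1.984e+02 -1.000e-01]
 [ 5.736e+02  1.891e+02 -3.000e-01]
 [ 5.749e+02  1.798e+02 -2.000e-01]]
```

View pics/w8.png

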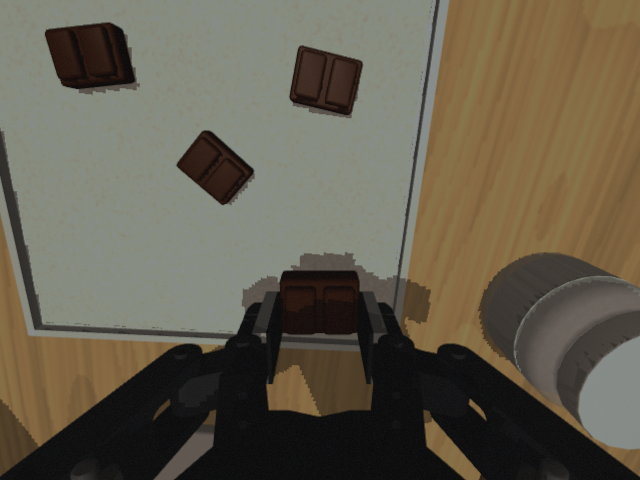

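The wrist view shows the choc held right way up at (320,303), about 3.5 mm off centre towards +y. The others are at (90,57), (215,167) and (326,80). I'll take this one to the first slot.

```bash
python3 -m inch '[[0,0,0.0349,0,0,0,1],[0,0,0,-0.967,0.007,0.086,1],[0,0,0,-0.967,0.007,0.086,1],[0,0,0,-0.967,0.007,0.086,1],[0,0,0,-0.967,0.007,0.086,1],[0,0,0,-0.967,0.007,0.086,1],[0,0,0,-0.967,0.007,0.086,1],[0,0,0,-0.967,0.007,0.086,1]]'|sed -n 2,3p
python3 -m inch '[[0,0,0,-0.967,0.007,0.086,1],[0,0,0,-0.967,0.007,0.086,1],[0,0,0,-0.967,0.007,0.086,1],[0,0,0,-0.967,0.007,0.086,1],[0,0,0,-0.967,0.007,0.086,1],[0,0,0,-0.967,0.007,0.086,1],[0,0,0,-0.967,0.007,0.086,1],[0,0,0,0,0,0,1]]'|sed -n 2,3p
python3 -m inch '[[0,0,0,0,0,0.4,1],[0,0,0,0,0,0.3,1],[0,0,0,0,0,0,1]]'
python3 -m inch '[[0,0,0,0,0,0.03,1],[0,0,0,0,0,0,1]]'|sed -n 2,4p
python3 -m inch '[[0,0,0,0,0,0.03,1],[0,0,0,0,0,0,1]]'|sed -n 2,4p
```

```text
eef_pos: [561.7, 120.2, 51.4]
tcp_rot: [-3.141, 0.0, 1.599]
eef_pos: [567.8, -51.0, 36.1]
tcp_rot: [-3.141, 0.001, 1.597]
clock: 17.83
eef_pos: [566.8, -46.8, 17.2]
tcp_rot: [-3.138, -0.001, 1.599]
contact_force: [-0.5, 0.4, -1.2]
opening: 0.41
grasp_force: 25.9
eef_pos: [568.1, -46.9, 18.1]
tcp_rot: [-3.141, -0.0, 1.6]
contact_force: [-0.6, 0.4, 0.2]
eef_pos: [568.5, -47.3, 17.9]
tcp_rot: [3.141, 0.0, 1.599]
contact_force: [-0.5, 0.8, -0.7]
```

```bash
for i in 1; do :; done
python3 -m inch '[[0,0,0,0,0,0.03,1],[0,0,0,0,0,0,1]]'|sed -n 2,4p
python3 -m inch '[[0,0,0,0,0,0.03,1],[0,0,0,0,0,0,1]]'|sed -n 2,4p
python3 - <<'E'
from h import *
for n in ('scene','side','wrist'):
    f=grab_frame(n); P=cloud(f); z=P[...,2]; hsv=cv2.cvtColor(f['pixels'],cv2.COLOR_RGB2HSV)
    m=(abs(P[...,0]-568)<16)&(abs(P[...,1]+43)<14)&(hsv[...,2]<150)&(hsv[...,1]>60)&(hsv[...,0]<20)&(z<60)&(f['z_map']>0)
    q=P[m]; print(n,m.sum(),np.round(np.percentile(q[:,2],[1,10,50,80,95]),1))
E
```

```text
eef_pos: [568.4, -47.6, 17.2]
tcp_rot: [3.141, 0.0, 1.599]
contact_force: [-0.5, 0.4, 0.2]
eef_pos: [568.3, -47.8, 16.3]
tcp_rot: [3.142, 0.0, 1.599]
contact_force: [1.0, 0.3, -0.1]
scene 96 [16.5 21.5 28.7 31.4 33.2]
side 121 [15.  18.1 26.5 29.2 31. ]
wrist 4124 [15.9 23.  28.8 29.6 30.2]
```

```bash
python3 -m inch '[[0,0,0,0,0,0.03,1],[0,0,0,0,0,0,1]]'|sed -n 2,4p
python3 -m inch '[[0,0,0,0,0,0,0.45],[0,0,0,0,0,0,0.45],[0,0,0,0,0,0,0.45],[0,0,0,0,0,-0.4,0.45],[0,0,0,0,0,-1,0.45],[0,0,0,0,0,-1,0.45],[0,0,0,0,0,-0.6,0.45],[0,0,0,0,0,0,0.45]]'
python3 - <<'E'
from h import *
chocs(); print(bw(3,-46.5)); plan(488.8,341.5,130,54)
E
```

```text
eef_pos: [568.2, -47.8, 15.4]
tcp_rot: [-3.141, -0.0, 1.599]
contact_force: [0.7, -0.4, -0.8]
clock: 19.48
eef_pos: [570.7, -48.0, 94.6]
tcp_rot: [3.136, 0.001, 1.599]
contact_force: [1.3, -0.1, 0.7]
opening: 0.548
grasp_force: 0.0
wrist 1582 z 27.6 c [567.3 -44.4] [34.  26.3] long 2.7 col [  8. 147.  41.]
scene 129 z 20.8 c [422.6 394.3] [30.3 24.1] long 12.4 col [ 10. 187.  40.]
scene 135 z 20.2 c [492.6 343.7] [24.2 31.5] long -34.2 col [  9. 195.  38.]
scene 165 z 20.4 c [551.2 400.6] [23. 30.] long -3.6 col [  9. 187.  39.]
scene 107 z 27.7 c [568.2 -41.5] [27.3 36.4] long -2.0 col [ 10. 170.  41.]
side 172 z 20.1 c [543.4 400.1] [24.5 31.9] long -5.6 col [  9.  206.5  41.5]
side 172 z 20.0 c [485.9 343.2] [25.  32.1] long -36.2 col [  8. 202.  44.]
side 212 z 19.9 c [416.5 394. ] [33.1 23.1] long 16.6 col [  9.  201.5  42. ]
side 92 z 26.6 c [565.  -43.2] [27.  32.6] long -1.6 col [  9. 204.  42.]
[570.09718655 -43.09810543]
rz 0.2089 dx,dy,dz [ 10.732 -11.716  -1.577]
```

```bash
python3 -m inch '[[0,0,0.0348,0,0,0,0.4],[0,0,0.0348,0,0,0,0.4],[0,0,0.0348,0,0,0,0.4],[0,0,0.0348,0,0,0,0.4],[0,0,0.0348,0,0,0,0.4],[0,0,0.0348,0,0,0,0.4],[0,0,0,0.894,-0.976,0.08,0.4],[0,0,0,0.894,-0.976,0.08,0.4]]'|sed -n 2,3p
python3 -m inch '[[0,0,0,0.894,-0.976,0.08,0.4],[0,0,0,0.894,-0.976,0.08,0.4],[0,0,0,0.894,-0.976,0.08,0.4],[0,0,0,0.894,-0.976,0.08,0.4],[0,0,0,0.894,-0.976,0.08,0.4],[0,0,0,0.894,-0.976,0.08,0.4],[0,0,0,0.894,-0.976,0.08,0.4],[0,0,0,0.894,-0.976,0.08,0.4]]'|sed -n 2,3p
python3 -m inch '[[0,0,0,0.894,-0.976,0.08,0.4],[0,0,0,0.894,-0.976,0.08,0.4],[0,0,0,0,0,0,0.4],[0,0,0,0,0,0,0.4]]'
python3 - <<'E'
from h import *
chocs(('wrist',));plan(488.8,341.8,6,54)
E
```

```text
eef_pos: [554.4, 16.6, 85.3]
tcp_rot: [-3.14, 0.001, 0.939]
eef_pos: [500.7, 277.6, 69.2]
tcp_rot: [-3.141, 0.002, 0.943]
clock: 21.3
eef_pos: [487.7, 342.3, 65.1]
tcp_rot: [-3.141, 0.002, 0.946]
contact_force: [-0.4, -0.5, -0.2]
opening: 0.602
grasp_force: 0.0
wrist 2707 z 20.7 c [547.3 397.4] [26.9 34.6] long -4.7 col [  9. 130.  51.]
wrist 1928 z 20.6 c [420.8 392.3] [33.1 26.9] long 13.3 col [  8. 147.  39.]
wrist 1869 z 20.7 c [489.4 342.2] [26.6 34.3] long -36.3 col [  8. 128.  27.]
rz 0.0006 dx,dy,dz [0.045 0.012 2.371]
```

```bash
python3 -m inch '[[0,0,0,0.04,0.05,0.6,0.4],[0,0,0,0,0,1,0.4],[0,0,0,0,0,0.6,0.4],[0,0,0,0,0,0.17,0.4],[0,0,0,0,0,0,0.4]]'|sed -n 2,4p
python3 -m inch '[[0,0,0,0,0,0,1],[0,0,0,0,0,0,1],[0,0,0,0,0,0,1],[0,0,0,0,0,0,1],[0,0,0,0,0,0,1]]' 25
python3 -m inch '[[0,0,0,0,0,-0.4,1],[0,0,0,0,0,-1,1],[0,0,0,0,0,-1,1],[0,0,0,0,0,0,1],[0,0,0,0,0,0,1]]'
python3 - <<'E'
from h import *
f=grab_frame('wrist'); P=cloud(f); z=P[...,2]; t=r.sense()['eef_pos']; hsv=cv2.cvtColor(f['pixels'],cv2.COLOR_RGB2HSV)
m=(z>t[2]+5)&(z<t[2]+12)&(hsv[...,1]>90)&(hsv[...,0]<20)
for b in blobs(m,300): print(b.sum(),np.median(P[b][:,2]),*rect(P[b][:,:2]))
print(t); x,y=bw(2,-15.5); plan(x,y,40,91.6)
E
```

```text
eef_pos: [489.8, 339.4, 5.8]
tcp_rot: [-3.141, 0.003, 0.941]
contact_force: [0.4, -1.3, -0.1]
clock: 22.18
eef_pos: [490.9, 341.7, 8.0]
tcp_rot: [3.141, -0.001, 0.943]
contact_force: [0.0, -1.7, 3.3]
opening: 0.411
grasp_force: 25.8
clock: 22.6
eef_pos: [491.6, 342.2, 69.5]
tcp_rot: [3.14, -0.004, 0.943]
contact_force: [0.2, 0.6, -0.8]
opening: 0.415
grasp_force: 25.4
1204 77.29869190773157 [491.5 342.4] [27.6 35.3] 54.22
[490.74882878 341.62137662  68.15590319]
rz -0.2087 dx,dy,dz [-14.231   2.703   1.126]
```

```bash
python3 -m inch '[[0,0,-0.0348,0,0,0,1],[0,0,-0.0348,0,0,0,1],[0,0,-0.0348,0,0,0,1],[0,0,-0.0348,0,0,0,1],[0,0,-0.0348,0,0,0,1],[0,0,-0.0348,0,0,0,1],[0,0,0,-0.949,0.18,0.075,1]]'|sed -n 2,3p
python3 -m inch '[[0,0,0,-0.949,0.18,0.075,1],[0,0,0,-0.949,0.18,0.075,1],[0,0,0,-0.949,0.18,0.075,1],[0,0,0,-0.949,0.18,0.075,1],[0,0,0,-0.949,0.18,0.075,1],[0,0,0,-0.949,0.18,0.075,1],[0,0,0,-0.949,0.18,0.075,1]]'|sed -n 2,3p
python3 -m inch '[[0,0,0,-0.949,0.18,0.075,1],[0,0,0,-0.949,0.18,0.075,1],[0,0,0,-0.949,0.18,0.075,1],[0,0,0,-0.949,0.18,0.075,1],[0,0,0,-0.949,0.18,0.075,1],[0,0,0,-0.949,0.18,0.075,1],[0,0,0,-0.949,0.18,0.075,1],[0,0,0,0,0,0,1]]'|sed -n 2,3p
python3 -m inch '[[0,0,0,0,0,0,1],[0,0,0,0,0,0,1]]'|sed -n 2,4p
python3 - <<'E'
from h import *
chocs(('wrist',)); x,y=bw(2,-15.5); print(x,y); plan(x,y,16,91.6)
E
```

```text
eef_pos: [495.2, 320.1, 64.8]
tcp_rot: [-3.142, -0.001, 1.608]
eef_pos: [531.0, 151.3, 51.2]
tcp_rot: [-3.14, 0.0, 1.599]
eef_pos: [567.9, -15.7, 38.0]
tcp_rot: [-3.14, 0.001, 1.597]
eef_pos: [567.1, -12.1, 38.5]
tcp_rot: [-3.14, -0.0, 1.598]
contact_force: [-0.5, -0.4, -0.9]
568.2320056302959 -12.138113505678355
rz 0.0001 dx,dy,dz [-0.016  0.039  0.907]
```

```bash
python3 -m inch '[[0,0,0,0,0.02,0.4,1],[0,0,0,0,0,0.3,1],[0,0,0,0,0,0.13,1],[0,0,0,0,0,0,1]]'|sed -n 2,4p
python3 -m inch '[[0,0,0,0,0,0.04,1],[0,0,0,0,0,0,1]]'|sed -n 2,4p
python3 -m inch '[[0,0,0,0,0,0,0.45],[0,0,0,0,0,0,0.45],[0,0,0,0,0,0,0.45],[0,0,0,0,0,-0.4,0.45],[0,0,0,0,0,-1,0.45],[0,0,0,0,0,-1,0.45],[0,0,0,0,0,-0.6,0.45],[0,0,0,0,0,0,0.45]]'
python3 - <<'E'
from h import *
chocs(); plan(547.3,398,70,85)
E
```

```text
eef_pos: [567.4, -11.9, 17.0]
tcp_rot: [-3.139, -0.0, 1.6]
contact_force: [-0.9, -0.3, -0.4]
eef_pos: [568.4, -12.3, 17.2]
tcp_rot: [-3.141, -0.0, 1.599]
contact_force: [-0.3, -0.2, -0.2]
clock: 25.87
eef_pos: [570.9, -12.6, 96.6]
tcp_rot: [3.136, 0.0, 1.599]
contact_force: [0.3, 0.6, 0.3]
opening: 0.551
grasp_force: 0.0
wrist 1542 z 27.7 c [567.7 -12.3] [26.4 34.4] long -0.0 col [  8. 147.  41.]
wrist 1334 z 27.6 c [567.6 -44.2] [34.3 26.3] long 0.8 col [  6. 113.  24.]
scene 139 z 20.8 c [422.7 394.8] [30.4 24.5] long 9.2 col [ 10. 184.  41.]
scene 170 z 20.2 c [549.9 400.8] [24.5 35.1] long -10.1 col [  9. 204.  39.]
scene 218 z 28.0 c [569.6 -25.8] [58.  33.2] long 85.3 col [ 10.  186.5  32. ]
side 170 z 19.7 c [544.1 399.2] [24.3 34.7] long -8.3 col [  9. 203.  42.]
side 215 z 19.9 c [415.8 393.8] [34.2 24.6] long 13.1 col [  9. 201.  42.]
rz 0.0367 dx,dy,dz [16.284 -2.265  0.902]
```

```bash
python3 -m inch '[[0,0,0.0367,0,0,0,0.4],[0,0,0,0.958,-0.133,0.06,0.4],[0,0,0,0.958,-0.133,0.06,0.4],[0,0,0,0.958,-0.133,0.06,0.4],[0,0,0,0.958,-0.133,0.06,0.4],[0,0,0,0.958,-0.133,0.06,0.4]]'|sed -n 2,3p
python3 -m inch '[[0,0,0,0.958,-0.133,0.06,0.4],[0,0,0,0.958,-0.133,0.06,0.4],[0,0,0,0.958,-0.133,0.06,0.4],[0,0,0,0.958,-0.133,0.06,0.4],[0,0,0,0.958,-0.133,0.06,0.4],[0,0,0,0.958,-0.133,0.06,0.4]]'|sed -n 2,3p
python3 -m inch '[[0,0,0,0.958,-0.133,0.06,0.4],[0,0,0,0.958,-0.133,0.06,0.4],[0,0,0,0.958,-0.133,0.06,0.4],[0,0,0,0.958,-0.133,0.06,0.4],[0,0,0,0.958,-0.133,0.06,0.4],[0,0,0,0.958,-0.133,0.06,0.4],[0,0,0,0,0,0,0.4],[0,0,0,0,0,0,0.4]]'|sed -n 2,3p
python3 - <<'E'
from h import *
chocs(('wrist',));plan(547.3,397.8,6,85)
E
```

```text
eef_pos: [561.3, 109.1, 83.6]
tcp_rot: [-3.139, 0.001, 1.483]
eef_pos: [553.9, 254.0, 74.5]
tcp_rot: [-3.139, 0.001, 1.483]
eef_pos: [546.6, 398.5, 65.3]
tcp_rot: [-3.14, 0.001, 1.485]
wrist 1890 z 20.6 c [547.5 398.2] [26.4 34.7] long -6.8 col [  8. 142.  38.]
wrist 1812 z 20.5 c [419.9 392.8] [34.  26.7] long 11.9 col [  8. 152.  38.]
rz 0.0003 dx,dy,dz [0.015 0.022 2.38 ]
```

```bash
python3 -m inch '[[0,0,0,0.02,0.03,0.6,0.4],[0,0,0,0,0,1,0.4],[0,0,0,0,0,0.6,0.4],[0,0,0,0,0,0.17,0.4],[0,0,0,0,0,0,0.4]]'|sed -n 2,4p
python3 -m inch '[[0,0,0,0,0,0,1],[0,0,0,0,0,0,1],[0,0,0,0,0,0,1],[0,0,0,0,0,0,1],[0,0,0,0,0,0,1]]' 25
python3 -m inch '[[0,0,0,0,0,-0.4,1],[0,0,0,0,0,-1,1],[0,0,0,0,0,-1,1],[0,0,0,0,0,0,1],[0,0,0,0,0,0,1]]'
cat >> h.py <<'E'
def held():
    f=grab_frame('wrist'); P=cloud(f); z=P[...,2]; t=r.sense()['eef_pos']; hsv=cv2.cvtColor(f['pixels'],cv2.COLOR_RGB2HSV)
    m=(z>t[2]+5)&(z<t[2]+12)&(hsv[...,1]>90)&(hsv[...,0]<20)
    for b in blobs(m,300): print('held',b.sum(),np.median(P[b][:,2]),*rect(P[b][:,:2]))
    print(t)
E
python3 - <<'E'
from h import *
held(); plan(567.5,19.2,40,91.6)
E
```

```text
eef_pos: [547.3, 396.8, 5.4]
tcp_rot: [-3.139, 0.003, 1.483]
contact_force: [0.2, -0.4, 0.2]
clock: 28.57
eef_pos: [548.8, 398.8, 8.4]
tcp_rot: [3.141, -0.001, 1.484]
contact_force: [0.4, -0.1, -0.2]
opening: 0.413
grasp_force: 26.4
clock: 28.98
eef_pos: [549.6, 399.4, 70.2]
tcp_rot: [3.139, -0.003, 1.484]
contact_force: [0.6, 0.1, 1.0]
opening: 0.414
grasp_force: 26.4
held 1360 77.75836543960926 [549.  398.7] [28.9 35.3] 85.99
[548.73284325 398.76924876  68.69447819]
rz -0.0367 dx,dy,dz [-15.198   0.326   1.148]
```

```bash
python3 -m inch '[[0,0,-0.0367,0,0,0,1],[0,0,0,-0.95,0.02,0.07,1],[0,0,0,-0.95,0.02,0.07,1],[0,0,0,-0.95,0.02,0.07,1],[0,0,0,-0.95,0.02,0.07,1],[0,0,0,-0.95,0.02,0.07,1]]'|sed -n 2,3p
python3 -m inch '[[0,0,0,-0.95,0.02,0.07,1],[0,0,0,-0.95,0.02,0.07,1],[0,0,0,-0.95,0.02,0.07,1],[0,0,0,-0.95,0.02,0.07,1],[0,0,0,-0.95,0.02,0.07,1],[0,0,0,-0.95,0.02,0.07,1]]'|sed -n 2,3p
python3 -m inch '[[0,0,0,-0.95,0.02,0.07,1],[0,0,0,-0.95,0.02,0.07,1],[0,0,0,-0.95,0.02,0.07,1],[0,0,0,-0.95,0.02,0.07,1],[0,0,0,-0.95,0.02,0.07,1],[0,0,0,0,0,0,1],[0,0,0,0,0,0,1],[0,0,0,0,0,0,1]]'|sed -n 2,3p
python3 - <<'E'
from h import *
plan(567.5,19.2,16,91.6)
E
```

```text
eef_pos: [553.3, 278.4, 57.7]
tcp_rot: [-3.14, 0.001, 1.599]
eef_pos: [560.2, 136.2, 47.3]
tcp_rot: [-3.14, 0.0, 1.599]
eef_pos: [566.5, 19.2, 39.1]
tcp_rot: [-3.14, -0.0, 1.598]
rz -0.0002 dx,dy,dz [0.    0.039 0.924]
```

```bash
python3 -m inch '[[0,0,0,0,0.03,0.4,1],[0,0,0,0,0,0.3,1],[0,0,0,0,0,0.16,1],[0,0,0,0,0,0.04,1],[0,0,0,0,0,0,1]]'|sed -n 2,4p
python3 -m inch '[[0,0,0,0,0,0,0.45],[0,0,0,0,0,0,0.45],[0,0,0,0,0,0,0.45],[0,0,0,0,0,-0.4,0.45],[0,0,0,0,0,-1,0.45],[0,0,0,0,0,-1,0.45],[0,0,0,0,0,-0.6,0.45],[0,0,0,0,0,0,0.45]]'
python3 - <<'E'
from h import *
chocs(); plan(420,393.2,70,103.2)
E
```

```text
eef_pos: [567.3, 19.3, 16.4]
tcp_rot: [-3.14, -0.0, 1.599]
contact_force: [1.0, 0.5, -0.4]
clock: 31.78
eef_pos: [570.3, 18.9, 96.4]
tcp_rot: [3.135, -0.0, 1.599]
contact_force: [1.0, 0.5, -0.1]
opening: 0.548
grasp_force: 0.0
wrist 1522 z 27.6 c [567.2  19.2] [34. 27.] long 1.4 col [  8. 147.  41.]
wrist 1335 z 27.7 c [567.8 -11.7] [34.2 26.1] long 1.9 col [  6. 116.  24.]
wrist 1199 z 27.6 c [567.3 -43.8] [33.9 26. ] long 2.3 col [  6. 113.  24.]
scene 131 z 20.8 c [420.8 394.6] [32.1 24.9] long 9.7 col [ 10. 191.  39.]
side 213 z 19.7 c [416.3 393.3] [33.6 24. ] long 11.7 col [  9. 204.  41.]
rz -0.0645 dx,dy,dz [15.927 -2.331  0.894]
```

```bash
python3 -m inch '[[0,0,-0.0322,0,0,0,0.4],[0,0,-0.0322,0,0,0,0.4],[0,0,0,0.937,-0.137,0.06,0.4],[0,0,0,0.937,-0.137,0.06,0.4],[0,0,0,0.937,-0.137,0.06,0.4],[0,0,0,0.937,-0.137,0.06,0.4],[0,0,0,0.937,-0.137,0.06,0.4]]'|sed -n 2,3p
python3 -m inch '[[0,0,0,0.937,-0.137,0.06,0.4],[0,0,0,0.937,-0.137,0.06,0.4],[0,0,0,0.937,-0.137,0.06,0.4],[0,0,0,0.937,-0.137,0.06,0.4],[0,0,0,0.937,-0.137,0.06,0.4],[0,0,0,0.937,-0.137,0.06,0.4]]'|sed -n 2,3p
python3 -m inch '[[0,0,0,0.937,-0.137,0.06,0.4],[0,0,0,0.937,-0.137,0.06,0.4],[0,0,0,0.937,-0.137,0.06,0.4],[0,0,0,0.937,-0.137,0.06,0.4],[0,0,0,0.937,-0.137,0.06,0.4],[0,0,0,0.937,-0.137,0.06,0.4],[0,0,0,0,0,0,0.4],[0,0,0,0,0,0,0.4]]'|sed -n 2,3p
python3 - <<'E'
from h import *
chocs(('wrist',));plan(420,393.2,6,103.2)
E
```

```text
eef_pos: [523.0, 129.6, 83.4]
tcp_rot: [-3.139, 0.0, 1.801]
eef_pos: [471.0, 261.7, 74.4]
tcp_rot: [-3.139, 0.001, 1.801]
eef_pos: [419.2, 393.5, 65.5]
tcp_rot: [-3.14, 0.001, 1.803]
wrist 1869 z 20.7 c [418.9 392.6] [34.5 26.4] long 14.9 col [  8. 146.  38.]
rz 0.0003 dx,dy,dz [0.014 0.025 2.384]
```

```bash
python3 -m inch '[[0,0,-0.004,0,0,0.6,0.4],[0,0,0,0,0,1,0.4],[0,0,0,0,0,0.6,0.4],[0,0,0,0,0,0.17,0.4],[0,0,0,0,0,0,0.4]]'|sed -n 2,4p
python3 -m inch '[[0,0,0,0,0,0,1],[0,0,0,0,0,0,1],[0,0,0,0,0,0,1],[0,0,0,0,0,0,1],[0,0,0,0,0,0,1]]' 25
python3 -m inch '[[0,0,0,0,0,-0.4,1],[0,0,0,0,0,-1,1],[0,0,0,0,0,-1,1],[0,0,0,0,0,0,1],[0,0,0,0,0,0,1]]'|sed -n 2,6p
python3 - <<'E'
from h import *
held(); plan(567.0,50.7,40,91.6); chocs(('scene',))
E
```

```text
eef_pos: [419.7, 391.5, 6.1]
tcp_rot: [-3.139, 0.002, 1.813]
contact_force: [0.0, -0.1, -0.2]
clock: 34.57
eef_pos: [420.6, 393.6, 8.1]
tcp_rot: [3.141, -0.001, 1.814]
contact_force: [1.0, -1.0, 4.7]
opening: 0.411
grasp_force: 25.6
eef_pos: [421.2, 394.3, 69.5]
tcp_rot: [3.138, -0.002, 1.814]
contact_force: [-0.8, 0.1, -0.8]
opening: 0.41
grasp_force: 25.2
held 1367 77.17164367678603 [420.1 394.7] [35.5 28. ] 14.21
[420.44231969 393.58284579  68.27794602]
rz 0.0685 dx,dy,dz [-13.874   5.477   1.131]
scene 293 z 27.6 c [569.9  -7.3] [31.3 88.7] long -89.6 col [  9. 201.  36.]
```

```bash
python3 -m inch '[[0,0,0.0343,0,0,0,1],[0,0,0.0343,0,0,0,1],[0,0,0,-0.927,0.365,0.075,1],[0,0,0,-0.927,0.365,0.075,1],[0,0,0,-0.927,0.365,0.075,1],[0,0,0,-0.927,0.365,0.075,1],[0,0,0,-0.927,0.365,0.075,1]]'|sed -n 2,3p
python3 -m inch '[[0,0,0,-0.927,0.365,0.075,1],[0,0,0,-0.927,0.365,0.075,1],[0,0,0,-0.927,0.365,0.075,1],[0,0,0,-0.927,0.365,0.075,1],[0,0,0,-0.927,0.365,0.075,1]]'|sed -n 2,3p
python3 -m inch '[[0,0,0,-0.927,0.365,0.075,1],[0,0,0,-0.927,0.365,0.075,1],[0,0,0,-0.927,0.365,0.075,1],[0,0,0,-0.927,0.365,0.075,1],[0,0,0,-0.927,0.365,0.075,1],[0,0,0,0,0,0,1],[0,0,0,0,0,0,1],[0,0,0,0,0,0,1]]'|sed -n 2,3p
python3 - <<'E'
from h import *
plan(567,50.3,16,91.6)
E
```

```text
eef_pos: [468.4, 277.3, 56.9]
tcp_rot: [-3.14, 0.001, 1.599]
eef_pos: [517.2, 162.7, 47.5]
tcp_rot: [-3.14, 0.001, 1.598]
eef_pos: [565.6, 49.8, 38.5]
tcp_rot: [-3.14, -0.0, 1.598]
rz -0.0004 dx,dy,dz [0.019 0.058 0.899]
```

```bash
python3 -m inch '[[0,0,0,0.01,0.03,0.4,1],[0,0,0,0,0,0.3,1],[0,0,0,0,0,0.16,1],[0,0,0,0,0,0.03,1],[0,0,0,0,0,0,1]]'|sed -n 2,4p
python3 -m inch '[[0,0,0,0,0,0,0.45],[0,0,0,0,0,0,0.45],[0,0,0,0,0,0,0.45],[0,0,0,0,0,-0.4,0.45],[0,0,0,0,0,-1,0.45],[0,0,0,0,0,-1,0.45],[0,0,0,0,0,-1,0.45],[0,0,0,0,0,0,0.45]]'
python3 -m inch '[[0,0,0,-0.7,0,-1,0.45],[0,0,0,-1,0,-1,0.45],[0,0,0,-1,0,-0.6,0.45],[0,0,0,0,0,0,0.45],[0,0,0,0,0,0,0.45]]'|sed -n 2,3p
python3 - <<'E'
from h import *
f=grab_frame('wrist'); cv2.imwrite('pics/w9.png',f['pixels'][:,:,::-1]); chocs(); 
P=cloud(f); z=P[...,2]; hsv=cv2.cvtColor(f['pixels'],cv2.COLOR_RGB2HSV); c=(P[...,0]>420)&(P[...,0]<680)&(P[...,1]<150)&(P[...,1]>-150)&(hsv[...,2]>50)
for lo,hi in ((35,46),(17,24),(7,13)):
  for b in blobs(c&(z>lo)&(z<hi),300): print(lo,b.sum(),*rect(P[b][:,:2]))
plan(530.8,-251.5,150,-7)
E
```

```text
eef_pos: [566.7, 50.2, 16.3]
tcp_rot: [-3.14, 0.0, 1.599]
contact_force: [-0.5, 0.2, 0.5]
clock: 37.83
eef_pos: [570.4, 50.0, 107.5]
tcp_rot: [3.134, -0.0, 1.598]
contact_force: [1.6, -0.5, 0.4]
opening: 0.551
grasp_force: 0.0
eef_pos: [569.7, -18.6, 168.3]
tcp_rot: [3.139, 0.0, 1.596]
wrist 1164 z 27.7 c [566.   49.7] [34.2 26.2] long 1.6 col [  9. 127.  57.]
wrist 1056 z 27.6 c [567.   18.5] [34.1 26.5] long 1.0 col [  9. 137.  52.]
wrist 940 z 27.7 c [568.  -12.2] [33.9 26.3] long 1.3 col [  9. 143.  48.]
wrist 861 z 27.6 c [567.4 -44.1] [34.1 26.3] long 1.5 col [  8. 137.  31.]
scene 420 z 27.8 c [569.8   5.8] [120.9  33.2] long 87.9 col [  9.  194.5  37. ]
35 5261 [647.6   4.8] [ 16.7 218.1] 1.65
17 1546 [662.5   8.9] [ 10.3 263.4] 2.54
17 467 [639.6   9.2] [  0.9 207.5] 1.61
7 57891 [550.7   3. ] [210.7 269.8] 1.4
rz 0.5478 dx,dy,dz [-0.348  9.501  0.643]
```

View pics/w9.png

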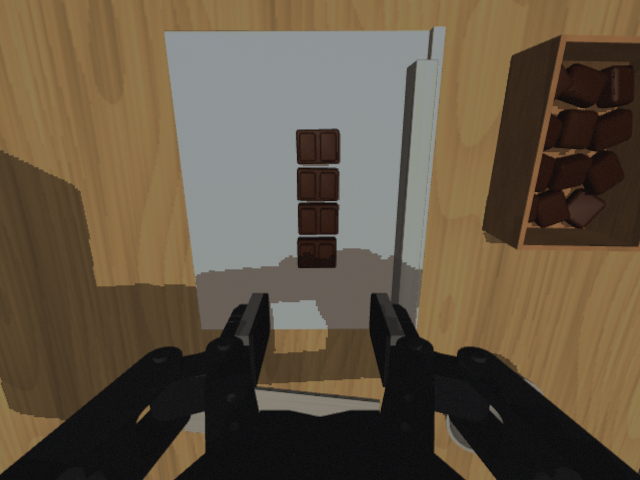

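All four chocolates stand side by side at columns 297 to 340, rows 128 to 268. The bar is flush along the rail. Now I fetch the straightedge.

```bash
python3 -m inch '[[0,0,0.0389,0,0,0,0.5],[0,0,0.0389,0,0,0,0.5],[0,0,0.0389,0,0,0,0.5],[0,0,0.0389,0,0,0,0.5],[0,0,0.0389,0,0,0,0.5],[0,0,0.0389,0,0,0,0.5],[0,0,0.0389,0,0,0,0.5],[0,0,0.0389,0,0,0,0.5]]'|sed -n 2,3p
python3 -m inch '[[0,0,0.0389,0,0,0,0.5],[0,0,0.0389,0,0,0,0.5],[0,0,0.0389,0,0,0,0.5],[0,0,0.0389,0,0,0,0.5],[0,0,0.0389,0,0,0,0.5],[0,0,0.0389,0,0,0,0.5],[0,0,0,-0.035,0.95,0.02,0.5]]'|sed -n 2,3p
python3 -m inch '[[0,0,0,-0.035,0.95,0.02,0.5],[0,0,0,-0.035,0.95,0.02,0.5],[0,0,0,-0.035,0.95,0.02,0.5],[0,0,0,-0.035,0.95,0.02,0.5],[0,0,0,-0.035,0.95,0.02,0.5],[0,0,0,-0.035,0.95,0.02,0.5],[0,0,0,-0.035,0.95,0.02,0.5],[0,0,0,-0.035,0.95,0.02,0.5]]'|sed -n 2,3p
python3 -m inch '[[0,0,0,-0.035,0.95,0.02,0.5],[0,0,0,0,0,0,0.6],[0,0,0,0,0,0,0.6]]'|sed -n 2,3p
python3 - <<'E'
from h import *
f=grab_frame('wrist'); P=cloud(f); z=P[...,2]; np.savez('/tmp/w10.npz',**f)
for lo,hi,d in ((34,45,25),(3.5,10,1000)):
  for b in blobs((z>lo)&(z<hi)&(abs(P[...,1]+251)<80)&(abs(P[...,0]-531)<140),300):
    x,s,a=rect(P[b][:,:2]); print(lo,b.sum(),x,s,a); 
    if lo==34: plan(x[0],x[1],23,a-90)
E
```

```text
eef_pos: [568.6, -16.7, 166.0]
tcp_rot: [-3.14, 0.001, 0.616]
eef_pos: [565.7, -38.0, 165.6]
tcp_rot: [-3.14, 0.001, -0.12]
eef_pos: [536.8, -229.2, 161.5]
tcp_rot: [-3.141, 0.002, -0.112]
eef_pos: [533.3, -252.6, 161.1]
tcp_rot: [-3.141, 0.001, -0.114]
34 1503 [ 530.8 -250.5] [11.5 89.7] 83.66
rz -0.0008 dx,dy,dz [-0.111 -0.042  5.526]
3.5 16211 [ 530.4 -250.8] [ 70.1 219.8] 83.87
```

```bash
python3 -m inch '[[0,0,-0.001,-0.1,-0.04,0.8,0.6],[0,0,0,0,0,1,0.6],[0,0,0,0,0,1,0.6],[0,0,0,0,0,1,0.6],[0,0,0,0,0,1,0.6],[0,0,0,0,0,0.6,0.6],[0,0,0,0,0,0.12,0.6],[0,0,0,0,0,0,0.6]]'|sed -n 2,4p
python3 -m inch '[[0,0,0,0,0,0,1],[0,0,0,0,0,0,1],[0,0,0,0,0,0,1],[0,0,0,0,0,0,1],[0,0,0,0,0,0,1]]' 100
python3 -m inch '[[0,0,0,0,0,-0.4,1],[0,0,0,0,0,-1,1],[0,0,0,0,0,-1,1],[0,0,0,0,0,-1,1],[0,0,0,0,0,0,1],[0,0,0,0,0,0,1]]'
python3 - <<'E'
from h import *
f=grab_frame('wrist'); P=cloud(f); z=P[...,2]; np.savez('/tmp/w11.npz',**f); t=r.sense()['eef_pos'];print(t)
hsv=cv2.cvtColor(f['pixels'],cv2.COLOR_RGB2HSV)
for b in blobs((z>t[2]-35)&(z<t[2]-5)&(hsv[...,2]>60)&(hsv[...,1]<80)&(abs(P[...,1]+251)<80)&(abs(P[...,0]-531)<140),300):
    print(b.sum(),np.round(np.percentile(P[b][:,2],[5,50,95]),1),*rect(P[b][:,:2]))
    q=P[b]; A=np.c_[q[:,:2],np.ones(len(q))]; print('plane',np.linalg.lstsq(A,q[:,2],rcond=None)[0])
E
```

```text
eef_pos: [530.8, -249.7, 22.9]
tcp_rot: [-3.14, 0.003, -0.108]
contact_force: [0.1, 0.0, 0.9]
clock: 41.75
eef_pos: [532.3, -251.4, 25.6]
tcp_rot: [3.141, -0.002, -0.11]
contact_force: [0.2, 3.7, 6.2]
opening: 0.109
grasp_force: 99.7
clock: 42.25
eef_pos: [532.3, -251.9, 110.9]
tcp_rot: [3.14, -0.003, -0.11]
contact_force: [-0.1, 0.3, -5.1]
opening: 0.107
grasp_force: 98.4
[ 531.17256989 -251.40743237  109.31963484]
32729 [90.3 91.4 92.5] [ 567.5 -257. ] [ 70.2 144.8] 83.81
plane [ 2.32184728e-03 -6.13875547e-04  8.98704027e+01]
585 [90.3 91.1 92. ] [ 459. -245.] [22.6 25.7] 84.73
plane [ 9.40519747e-03 -3.88212912e-05  8.67905594e+01]
```

```bash
python3 -m inch '[[0,0,-0.0388,0,0,0,1],[0,0,-0.0388,0,0,0,1],[0,0,-0.0388,0,0,0,1],[0,0,-0.0388,0,0,0,1],[0,0,-0.0388,0,0,0,1],[0,0,-0.0388,0,0,0,1],[0,0,-0.0388,0,0,0,1]]'|sed -n 2,3p
python3 -m inch '[[0,0,-0.0388,0,0,0,1],[0,0,-0.0388,0,0,0,1],[0,0,-0.0388,0,0,0,1],[0,0,-0.0388,0,0,0,1],[0,0,-0.0388,0,0,0,1],[0,0,-0.0388,0,0,0,1],[0,0,-0.0388,0,0,0,1],[0,0,0,0,0,0,1]]'|sed -n 2,3p
python3 -m inch '[[0,0,0,0.922,-0.111,0,1],[0,0,0,0.922,-0.111,0,1],[0,0,0,0.922,-0.111,0,1],[0,0,0,0.922,-0.111,0,1],[0,0,0,0.922,-0.111,0,1],[0,0,0,0.922,-0.111,0,1]]'|sed -n 2,3p
python3 -m inch '[[0,0,0,0.922,-0.111,0,1],[0,0,0,0.922,-0.111,0,1],[0,0,0,0.922,-0.111,0,1],[0,0,0,0.922,-0.111,0,1],[0,0,0,0.922,-0.111,0,1],[0,0,0,0,0,0,1],[0,0,0,0,0,0,1],[0,0,0,0,0,0,1]]'|sed -n 2,6p
python3 - <<'E'
from h import *
f=grab_frame('wrist'); cv2.imwrite('pics/w12.png',f['pixels'][:,:,::-1]); P=cloud(f); z=P[...,2]; np.savez('/tmp/w12.npz',**f); t=r.sense()['eef_pos'];print(t)
hsv=cv2.cvtColor(f['pixels'],cv2.COLOR_RGB2HSV)
for lo,hi in ((80,100),(36,44),(7,13)):
  for b in blobs((z>lo)&(z<hi)&(hsv[...,2]>50)&(hsv[...,1]<80)&(abs(P[...,0]-550)<140)&(abs(P[...,1])<150),400):
    q=P[b];print(lo,b.sum(),np.round(np.percentile(q[:,2],[5,50,95]),1),*rect(q[:,:2]))
chocs(('wrist',))
x,y=bw(-72,0); print(x,y); plan(x,y,36,91.6)
E
```

```text
eef_pos: [530.0, -250.8, 107.1]
tcp_rot: [-3.139, 0.001, 0.75]
eef_pos: [530.1, -250.8, 107.2]
tcp_rot: [-3.139, -0.001, 1.602]
eef_pos: [509.9, -112.4, 107.9]
tcp_rot: [-3.14, -0.0, 1.592]
eef_pos: [493.8, 1.2, 108.5]
tcp_rot: [-3.141, 0.0, 1.595]
contact_force: [0.5, 1.1, -3.8]
opening: 0.107
grasp_force: 98.2
[493.9989126    0.85029253 108.57628948]
80 32785 [87.8 88.8 89.9] [492.2  36.2] [ 70.4 145.1] 1.31
80 593 [88.1 88.9 89.7] [495.4 -72.6] [25.3 22.7] 88.12
36 8484 [37.5 40.  41.1] [647.3   3.9] [ 17.9 220. ] 1.67
7 37975 [ 8.9 10.1 11.3] [551.    3.6] [211.4 267.8] 1.4
wrist 1695 z 27.7 c [565.6  50.3] [33.8 26.7] long 2.8 col [  9. 146.  47.]
wrist 1506 z 27.7 c [566.2  18.6] [33.8 26.6] long 0.7 col [  9. 150.  44.]
wrist 1316 z 27.6 c [566.9 -11.8] [26.6 33.1] long -1.0 col [  8. 151.  42.]
wrist 1188 z 27.6 c [566.9 -44. ] [34.  26.5] long 2.1 col [  7. 122.  26.]
493.8280717170944 1.2896420119030405
rz -0.0012 dx,dy,dz [ 0.025 -0.011  2.907]
```

View pics/w12.png

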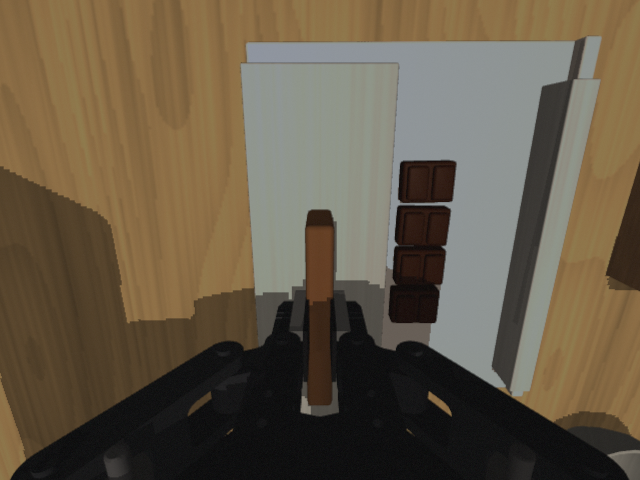

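The wrist view shows the straightedge held flat at columns 243 to 398. The chocolates are clear of it at columns 390 to 455, and the bar is at the rail. I lower it onto the board.

```bash
python3 -m inch '[[0,0,-0.001,0.07,0,0.5,1],[0,0,0,0,0,0.8,1],[0,0,0,0,0,0.8,1],[0,0,0,0,0,0.5,1],[0,0,0,0,0,0.2,1],[0,0,0,0,0,0,1]]'|sed -n 2,4p
python3 -m inch '[[0,0,0,0,0,0.03,1],[0,0,0,0,0,0,1]]'|sed -n 2,4p
python3 -m inch '[[0,0,0,0,0,0.03,1],[0,0,0,0,0,0,1]]'|sed -n 2,4p
python3 - <<'E'
from h import *
f=grab_frame('wrist'); P=cloud(f); z=P[...,2]
hsv=cv2.cvtColor(f['pixels'],cv2.COLOR_RGB2HSV)
for b in blobs((z>13.5)&(z<22)&(hsv[...,2]>50)&(hsv[...,1]<80)&(abs(P[...,0]-493)<50)&(abs(P[...,1])<150),400):
    q=P[b];print(b.sum(),np.round(np.percentile(q[:,2],[5,50,95]),1),*rect(q[:,:2])); A=np.c_[q[:,:2],np.ones(len(q))]; print('plane',np.linalg.lstsq(A,q[:,2],rcond=None)[0])
E
```

```text
eef_pos: [493.4, 2.4, 37.9]
tcp_rot: [-3.139, -0.0, 1.598]
contact_force: [-0.2, 0.8, -2.2]
eef_pos: [494.9, 2.8, 38.9]
tcp_rot: [3.14, 0.0, 1.599]
contact_force: [0.3, -1.0, -3.2]
eef_pos: [494.7, 3.0, 38.2]
tcp_rot: [3.14, 0.0, 1.6]
contact_force: [1.1, 0.4, -2.7]
32772 [17.5 18.5 19.6] [493.   38.3] [ 70.4 144.7] 1.77
plane [ 1.29948763e-03 -4.20543366e-04  1.79335620e+01]
595 [17.7 18.6 19.4] [496.5 -71. ] [22.6 26. ] 0.53
plane [1.83927342e-03 4.54839882e-03 1.80295185e+01]
```

```bash
python3 -m inch '[[0,0,0,0,0,0.05,1],[0,0,0,0,0,0,1]]'|sed -n 2,4p
python3 -m inch '[[0,0,0,0,0,0.03,1],[0,0,0,0,0,0,1]]'|sed -n 2,4p
python3 -m inch '[[0,0,0,0,0,0.02,1],[0,0,0,0,0,0,1]]'|sed -n 2,4p
python3 -m inch '[[0,0,0,0,0,0.02,1],[0,0,0,0,0,0,1]]'|sed -n 2,4p
```

```text
eef_pos: [494.2, 3.1, 36.4]
tcp_rot: [3.141, 0.0, 1.6]
contact_force: [1.2, 0.1, -2.9]
eef_pos: [494.3, 3.1, 35.6]
tcp_rot: [3.141, -0.0, 1.6]
contact_force: [0.5, 0.7, -1.7]
eef_pos: [494.3, 3.1, 35.6]
tcp_rot: [3.141, -0.0, 1.6]
contact_force: [-1.8, 0.3, 7.3]
eef_pos: [494.3, 3.1, 35.6]
tcp_rot: [3.141, -0.0, 1.6]
contact_force: [-5.2, 0.2, 15.1]
```

```bash
python3 -m inch '[[0,0,0,0,0,-0.03,1],[0,0,0,0,0.1,0,1],[0,0,0,0,0.15,0,1],[0,0,0,0,0.15,0,1],[0,0,0,0,0.15,0,1],[0,0,0,0,0.1,0,1],[0,0,0,0,0.08,0,1],[0,0,0,0,0.08,0,1]]'|sed -n 2,4p
python3 -m inch '[[0,0,0,0,0.08,0,1],[0,0,0,0,0.08,0,1],[0,0,0,0,0.08,0,1],[0,0,0,0,0.08,0,1],[0,0,0,0,0.08,0,1],[0,0,0,0,0.08,0,1],[0,0,0,0,0.08,0,1],[0,0,0,0,0.08,0,1]]'|sed -n 2,4p
python3 - <<'E'
from h import *
f=grab_frame('wrist'); cv2.imwrite('pics/w13.png',f['pixels'][:,:,::-1]); P=cloud(f); z=P[...,2]
hsv=cv2.cvtColor(f['pixels'],cv2.COLOR_RGB2HSV)
for b in blobs((z>13.5)&(z<22)&(hsv[...,2]>50)&(hsv[...,1]<80)&(P[...,0]<620)&(abs(P[...,1])<150),400):
    q=P[b];print(b.sum(),np.round(np.percentile(q[:,2],[5,50,95]),1),*rect(q[:,:2]))
chocs(('wrist',))
E
```

```text
eef_pos: [512.0, 3.6, 35.5]
tcp_rot: [-3.137, -0.0, 1.6]
contact_force: [-12.0, -0.4, 18.0]
eef_pos: [527.7, 4.1, 35.5]
tcp_rot: [-3.136, -0.0, 1.6]
contact_force: [-13.1, 0.1, 18.2]
32942 [15.  16.1 17.1] [525.9  39.6] [ 70.4 145. ] 1.72
601 [15.1 16.  16.8] [529.  -69.8] [22.6 25.8] 2.61
wrist 3411 z 27.7 c [578.6  50.3] [33.7 26.5] long 1.5 col [  8. 148.  44.]
wrist 2886 z 27.7 c [579.8  19.5] [33.9 26.6] long 1.7 col [  8. 153.  41.]
wrist 2354 z 27.7 c [581.  -11.6] [34.2 26.5] long 1.5 col [  6. 118.  25.]
```

View pics/w13.png

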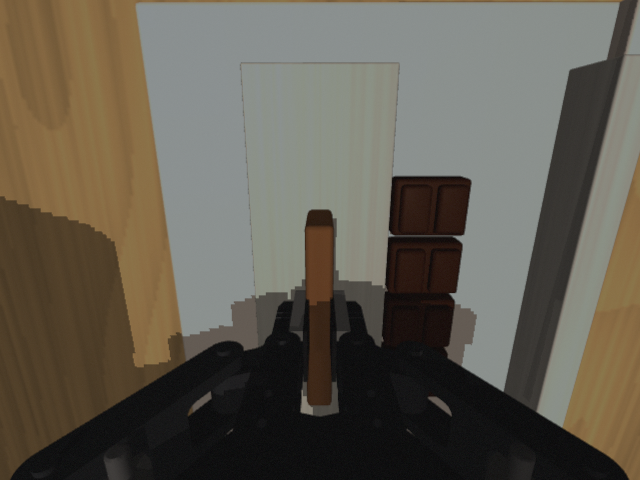

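The view shows the chocolates gathered flush against the straightedge's long edge at columns 385 to 398, still straight. I push on towards the bar with slightly less down-force.

```bash
python3 -m inch '[[0,0,0,0,0,-0.02,1],[0,0,0,0,0.08,0,1],[0,0,0,0,0.1,0,1],[0,0,0,0,0.1,0,1],[0,0,0,0,0.1,0,1],[0,0,0,0,0.1,0,1],[0,0,0,0,0.1,0,1],[0,0,0,0,0.1,0,1]]'|sed -n 2,4p
python3 -m inch '[[0,0,0,0,0.1,0,1],[0,0,0,0,0.1,0,1],[0,0,0,0,0.1,0,1],[0,0,0,0,0.1,0,1],[0,0,0,0,0.1,0,1],[0,0,0,0,0.1,0,1],[0,0,0,0,0.1,0,1],[0,0,0,0,0.06,0,1]]'|sed -n 2,4p
python3 -m inch '[[0,0,0,0,0.04,0,1],[0,0,0,0,0.04,0,1],[0,0,0,0,0,0,1]]'|sed -n 2,4p
```

```text
eef_pos: [547.9, 4.6, 35.6]
tcp_rot: [3.141, 0.0, 1.6]
contact_force: [-0.4, 0.3, -3.4]
eef_pos: [566.8, 5.2, 35.8]
tcp_rot: [3.141, -0.0, 1.6]
contact_force: [-1.2, -0.0, -3.0]
eef_pos: [568.6, 5.2, 35.8]
tcp_rot: [3.141, -0.0, 1.6]
contact_force: [0.8, 0.1, -4.1]
```

```bash
python3 -m inch '[[0,0,0,0,0.03,0.015,1],[0,0,0,0,0,0,1]]'|sed -n 2,4p
python3 -m inch '[[0,0,0,0,0.03,0,1],[0,0,0,0,0,0,1]]'|sed -n 2,4p
python3 -m inch '[[0,0,0,0,0.03,0,1],[0,0,0,0,0,0,1]]'|sed -n 2,4p
```

```text
eef_pos: [568.8, 5.2, 35.6]
tcp_rot: [-3.141, -0.0, 1.6]
contact_force: [-3.8, -0.3, 2.3]
eef_pos: [569.3, 5.3, 35.6]
tcp_rot: [-3.14, -0.0, 1.6]
contact_force: [-5.1, -0.2, 4.5]
eef_pos: [569.4, 5.3, 35.6]
tcp_rot: [-3.139, -0.0, 1.6]
contact_force: [-7.0, -0.3, 6.7]
```

```bash
python3 -m inch '[[0,0,0,0,0.03,0,1],[0,0,0,0,0,0,1]]'|sed -n 2,4p
python3 -m inch '[[0,0,0,0,0.03,0,1],[0,0,0,0,0,0,1]]'|sed -n 2,4p
python3 - <<'E'
from h import *
for n in ('wrist','scene','side'):
    f=grab_frame(n); np.savez('/tmp/%s14.npz'%n,**f)
f=dict(np.load('/tmp/wrist14.npz'));cv2.imwrite('pics/w14.png',f['pixels'][:,:,::-1]); P=cloud(f); z=P[...,2]
hsv=cv2.cvtColor(f['pixels'],cv2.COLOR_RGB2HSV)
for lo,hi in ((13.5,22),(36,44)):
  for b in blobs((z>lo)&(z<hi)&(hsv[...,2]>50)&(hsv[...,1]<80)&(P[...,0]<680)&(abs(P[...,1])<150),400):
    q=P[b];print(lo,b.sum(),np.round(np.percentile(q[:,2],[5,50,95]),1),*rect(q[:,:2]))
chocs(('wrist',))
E
```

```text
eef_pos: [569.4, 5.2, 35.6]
tcp_rot: [-3.138, -0.0, 1.6]
contact_force: [-10.2, -1.0, 10.2]
eef_pos: [569.4, 5.3, 35.6]
tcp_rot: [-3.136, -0.0, 1.6]
contact_force: [-12.5, -0.5, 12.7]
13.5 1664 [14.8 19.8 21.1] [656.6 128.4] [11.9 21.1] 0.84
13.5 32929 [15.  16.1 17.1] [567.7  40.7] [ 70.6 145.2] 1.62
13.5 897 [14.  17.9 21.6] [637.5  89. ] [ 1.8 48.2] 1.74
13.5 603 [15.1 16.  16.8] [570.9 -68.3] [22.6 25.5] 1.58
36 12713 [38.6 40.  41.1] [646.5  39.6] [ 17.6 148.2] 1.55
wrist 3458 z 27.7 c [620.   51.6] [34.9 26.8] long 0.8 col [  8. 147.  44.]
wrist 2951 z 27.7 c [621.   20.6] [34.4 26.7] long 2.6 col [  8. 153.  41.]
wrist 2389 z 27.7 c [621.6 -10. ] [35.1 25.6] long 3.9 col [  6. 118.  25.]
```

View pics/w14.png

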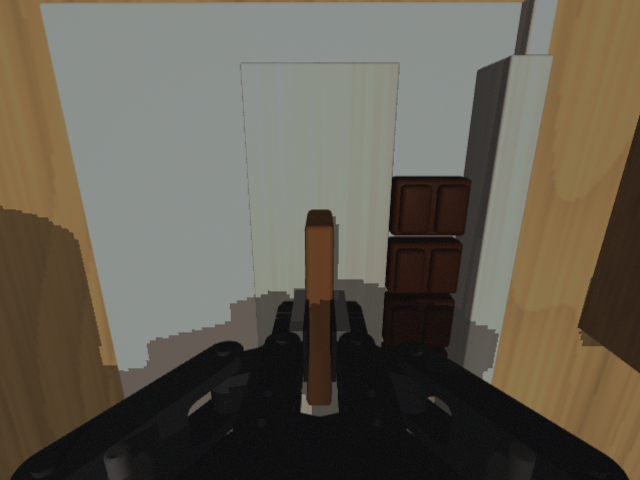

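The view shows the row pressed between the straightedge (columns 243 to 398) and the bar (from column 467). The centre spacing measures 78.8 mm against 79 nominal. I relax the load, then release and retreat.

```bash
python3 -m inch '[[0,0,0,0,-0.06,-0.01,1],[0,0,0,0,0,0,1]]'|sed -n 2,4p
python3 -m inch '[[0,0,0,0,0,0,0.75],[0,0,0,0,0,0,0.75],[0,0,0,0,0,0,0.75],[0,0,0,0,0,0,0.75]]'|sed -n 2,6p
python3 -m inch '[[0,0,0,0,0,-0.2,0.75],[0,0,0,0,0,-0.4,0.75],[0,0,0,0,0,-0.7,0.75],[0,0,0,0,0,-1,0.75],[0,0,0,0,0,-1,0.75],[0,0,0,0,0,-1,0.75],[0,0,0,0,0,-1,0.75],[0,0,0,0,0,0,0.75]]'|sed -n 2,4p
python3 -m inch '[[0,0,0,-1,0,-1,0.6],[0,0,0,-1,0,-1,0.6],[0,0,0,0,0,0,0.6],[0,0,0,0,0,0,0.6]]'|sed -n 2,4p
python3 - <<'E'
from h import *
f=grab_frame('wrist'); cv2.imwrite('pics/w15.png',f['pixels'][:,:,::-1]); P=cloud(f); z=P[...,2]
hsv=cv2.cvtColor(f['pixels'],cv2.COLOR_RGB2HSV)
for lo,hi in ((13.5,18),(36,44),(18.5,22)):
  for b in blobs((z>lo)&(z<hi)&(hsv[...,2]>50)&(hsv[...,1]<90)&(P[...,0]<680)&(P[...,0]>430)&(abs(P[...,1])<150),300):
    q=P[b];print(lo,b.sum(),np.round(np.percentile(q[:,2],[5,50,95]),1),*rect(q[:,:2]))
chocs(('wrist',))
E
```

```text
eef_pos: [569.5, 5.3, 35.6]
tcp_rot: [-3.14, -0.0, 1.6]
contact_force: [-7.1, -0.0, 3.9]
eef_pos: [571.5, 5.3, 35.9]
tcp_rot: [3.14, 0.0, 1.6]
contact_force: [0.8, 0.3, 0.4]
opening: 0.25
grasp_force: 0.0
eef_pos: [573.7, 5.3, 174.2]
tcp_rot: [3.133, 0.0, 1.6]
contact_force: [1.3, 0.7, 0.9]
eef_pos: [573.0, -45.7, 219.9]
tcp_rot: [3.138, 0.0, 1.598]
contact_force: [-0.3, 0.3, 0.2]
13.5 14196 [14.8 16.  17.2] [569.4   3.3] [ 71.  219.6] 1.62
36 4191 [38.4 40.  41.2] [647.9   3.7] [ 16.7 219.5] 1.67
18.5 1459 [18.8 20.  21.2] [660.7   5.7] [ 10.4 269.1] 1.66
wrist 922 z 27.7 c [620.7  51.2] [34.5 24.9] long 1.6 col [  9. 128.  59.]
wrist 851 z 27.6 c [621.1  20.1] [35.2 26.4] long 1.6 col [  9. 132.  56.]
wrist 744 z 27.6 c [622.3 -10.4] [33.8 26.9] long 1.6 col [  9. 138.  53.]
wrist 706 z 27.5 c [623.2 -42.7] [26.2 34.5] long -0.4 col [  9. 144.  50.]
```

View pics/w15.png

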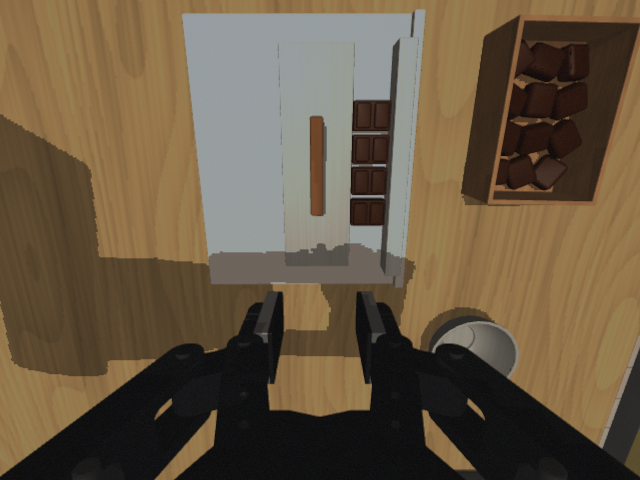

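The final view shows the bar flush on the rail, four chocolates in a straight row at columns 350 to 390, and the straightedge flat, centred and flush against them. The angles agree within 0.1° and the gripper is clear. I hand it in.

```bash
python3 -c "
from rig import r
print(r.sense()['clock']); print(r.sign_off())"
```

```text
52.0167
the job is handed in; nothing more can be done
None
```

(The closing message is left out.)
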